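Rock a holder's gear-change knob into mesh and turn the phone to the red pin

TASK

The geared phone holder is out of gear. Ease its orange gear-change knob gently down, rocking it a little to and fro as needed until the hidden teeth mesh and the knob is fully home; never force the teeth with a hard push. Then, with the knob, turn the turntable until its white pointer points straight at the red pin, let go with the knob left down, and do not touch the turntable or phone, nor disturb the loose things around.

Things in the scene. Friction and masses are not known exactly. Their poses are not given: they have to be found in the camera images.
- base: Aluminium base of the phone holder, fixed to the bench, 270 x 270 mm, 25 mm thick; origin under the turntable axis at bench height, z up. The knob's axis is upright at (-85, +85) mm in its frame, on a grey gear housing (66 mm square, set at 45 degrees, top 68 mm above the bench).
- knob_center (a point): Centre of the round orange ribbed gear-change knob (diameter 39 mm, 32 mm high, upright axis), half-way up; 123 mm above the bench when out, 111 mm when home. Goes down with the knob but does not turn with it. Under the knob is a 16 mm stem, 39 mm free when out, whose yellow band (12 mm) vanishes into the housing when home. Out of gear the knob turns endlessly and lightly (0.02 N m).
- shift_shaft (a joint): How far the knob is pushed down, m: 0 out, 0.012 fully home (solid stop). Stays where left; sliding takes about 2.5 N. Two dogs under the knob meet the driven gear's eight teeth at about 0.002 and are blocked there unless they face gaps (one per 45 degrees of knob turn, about 8 degrees wide); past 0.004 they mesh. How they lie at the start is unknown and must be felt.
- drive_gear: Driven steel gear out of sight in the housing under the knob, 48 mm across, eight upright teeth, origin on the knob's axis 28 mm above the bench. It chips if more than 20 N is put on it; a push of 3 to 8 N beyond the knob's own friction is enough to find the mesh. In mesh about 0.16 N m on the knob turns it and the turntable.
- turntable: Round steel turntable, diameter 170 mm, with an opened phone clamped on it (top 50 mm above the bench) and a white pointer bar; origin on its upright axis, 31 mm above the bench; +x runs along the pointer. Starts parallel to the base; stops 1.2 rad either side. In mesh it turns half as far as the knob, the other way (knob clockwise from above: table counter-clockwise), and stays where left.
- pointer_tip (a point): Tip of the white pointer on the turntable's rim, 91 mm from the turntable axis.
- red_pin_head (a point): Centre of the red ball head (diameter 16 mm) of a steel pin that stands on the base outside the turntable, 51 mm above the bench, 105 to 125 mm from the turntable axis, to one side of the pointer or to the other.
- green_pin_head (a point): The same with a green head: not the mark, for another job.
- driver_mid (a point): Middle of a yellow-handled precision screwdriver, 150 mm long, lying loose beside the holder: leave alone.
- tray_mid (a point): Middle of a loose blue parts tray, 90 x 70 x 20 mm: leave alone.
- jar_mid (a point): Middle of a small loose white jar, diameter 38 mm, 45 mm tall: leave alone.

How it is judged:
By the outcome, as a careful person would: the job done as asked, in the order asked, and still so for the second after the job is handed in, with the robot touching nothing.
It also fails if it takes over 51 s, if anything falls off the work surface, if the arm or the gripper's body presses on something with over 40 N, if the wrist force passes 120 N, or if a joint passes its speed limit or range.

ROBOT

A 6-joint arm with a two-finger parallel gripper is mounted at the origin on the work surface. World frame = base frame: x ahead of the robot, y to its left, z up, the work surface at z = 0. Lengths are in mm, angles in rad, forces in N, time in s.
With the tool pointing down it reaches from about 300 to 775 mm from the base axis. Payload 14.6 kg.
Tool frame: the origin (TCP) lies midway between the tips of the shut fingers; the grasp point (between the pads) lies 19 mm behind it; z points along the fingers, y is the direction in which the jaws open and shut (so a half turn about z gives the same grasp; the last joint's range is limited). The gripper opens to 94 mm and grips with 3 to 60 N. Pads are 16 mm wide; open, the fingers measure 119 mm over their backs; the gripper's body (75 mm by 177 mm) begins 78 mm behind the grasp point.
Start: joints at [1.197, 0.3, 1.521, -0, 1.321, -0.067], TCP at [166.103, 524.308, 205.446] pointing down, gripper open.
Joint ranges: [-3.03, 3.03], [-0.79, 2.21], [0.23, 2.52], [-1.04, 4.18], [0, 3.07], [-2.55, 2.55]. Speed limits (rad/s): [2.22, 2.22, 2.57, 3.14, 3.14, 3.14].

INTERFACE

Orientations are given as [roll, pitch, yaw] about the fixed x, y, z axes, in that order (R = Rz(yaw) Ry(pitch) Rx(roll)).
In Python, from cell import manip gives the robot as it stands.
- The arm moves only by the tool play_rows, never from a script. Its argument "commands" is a list of rows, each an object of numbers: "x", "y", "z": the shift along the tool's x, y, z in m; "wx", "wy", "wz": the turn, a rotation vector about the tool's x, y, z in degrees; "grip": the opening, from 0 (shut) to 1 (fully open). In form: [{"x": .., "y": .., "z": .., "wx": .., "wy": .., "wz": .., "grip": ..}, ...]. A call has 1 to 20 rows; each row shifts and turns the commanded pose from where the row before left it, along the tool's axes as they then stand; what a row does not reach is not made up. A row lasts 1/8 s, in which the tool goes at most 62.5 mm and 10.7 degrees, less where a joint would pass 70% of its speed; a pose out of reach is approached as far as the arm can. A call is refused whole if a number of a shift passes 0.0625 or a number of a turn 10.7, either way. A call with a gripper value outside its range is refused whole. The fingers move at their own pace and stop on an object; "squeeze" is the grip in N (left out, the last holds). Time passes only in rows, so rows that do not move let the fingers close. It gives the time, the measured TCP pose, the force and the opening at its end, in the units of the state.
- manip.read_state(): the state, without advancing time (a new reading comes with each control period).
- manip.camera(name): name is "scene" or "top" or "wrist"; returns (picture, depth): 480x640x3 uint8, red, green, blue; 480x640 float32, mm along the optical axis (not along the pixel's ray), 0 where there is no reading.
- manip.camera_info(name): a dict with "intrinsics" (3x3 intrinsics, pixels), "camera_from_world" (4x4, takes a point from world to camera coordinates); the wrist camera has in their place "tool_from_camera" (4x4, takes a point from camera to tool coordinates, whose origin is the TCP and whose axes are the flange's). Camera axes: x right, y up, looking along -z (the intrinsics and any distortion apply to the point x, -y, -z); pixel columns grow to the right and rows downward; lengths in mm; the calibration is good to about 2 mm. A picture is of the moment at which its call begins: read the wrist's pose just before it. camera_info takes no time and is no camera call.
- manip.sign_off(): hands the job in, once; it reports no verdict.
The state is a dict: "clock": time; "joints": joint angles; "qd": joint speeds; "effort": joint torques, N m; "eef_pos": TCP position; "eef_rot": TCP orientation; "wrist_force": force on the tool from outside, world axes, zero at the start; "moment": the same for the moment, N m; "finger_gap": finger opening in mm.
Only numpy, scipy, OpenCV 4.12 (cv2) and the standard library are available. Lean on these libraries where they do the work, as an engineer would, in place of code of your own. Each camera call takes 0.05 s, during which the arm holds its last target.

## Working session

There is one attempt and no reset: what is moved stays moved. The work goes in short steps, Python scripts to look and compute and a tool call to move; the robot and the scene stay as the last step left them, time stands still between calls to the robot, and variables do not carry over. Pictures are saved under pics/ and viewed, and the job is handed in when it is done.

Besides the shell and the picture viewer there is one more tool, called after "Request:" as name(argument=value, ...) on one line, values as JSON. play_rows: Moves the arm, as the interface text tells. Its arguments: {"type":"object","properties":{"commands":{"type":"array"},"squeeze":{"type":"number"}},"required":["commands"]}

```bash
ls; mkdir -p pics
cat > h.py <<'E'
import numpy as np,cv2
from cell import manip
def snap(n,f):
    s=manip.read_state(); p,d=manip.camera(n)
    cv2.imwrite(f'pics/{f}.png',p[:,:,::-1]); np.savez(f'pics/{f}.npz',p=p,d=d,pos=s['eef_pos'],rot=s['eef_rot']); return p,d
E
python3 - <<'E'
from h import *
print(manip.read_state())
for n in('scene','top','wrist'):
    print(n,manip.camera_info(n)); snap(n,n+'0')
E
```

```text
pics
{'clock': 0.0, 'joints': array([ 1.19741771e+00,  3.00432567e-01,  1.52160357e+00, -1.90148067e-05,
        1.32071637e+00, -6.65987881e-02]), 'qd': array([-0.00038381,  0.00070352, -0.0002788 , -0.0001832 , -0.00034838,
        0.00103665]), 'effort': array([ 2.99015795e-03, -5.31788242e+01, -3.52755976e+01,  7.09837954e-02,
        2.42261623e-02, -4.22737446e-05]), 'eef_pos': array([166.0004589 , 524.06058189, 204.8979614 ]), 'eef_rot': array([-3.14043415e+00, -5.88105661e-05,  2.83481751e+00]), 'wrist_force': array([-0.37855919,  1.19553847,  0.06960394]), 'moment': array([ 0.04276013, -0.02676667,  0.00086312]), 'finger_gap': 94.17396234328275}
scene {'intrinsics': array([[462.33057887,   0.        , 329.1803693 ],
       [  0.        , 462.33057887, 240.23296118],
       [  0.        ,   0.        ,   1.        ]]), 'camera_from_world': array([[ 7.41545785e-01,  6.70864236e-01,  7.14323183e-03,
        -4.32719525e+02],
       [-3.99858086e-01,  4.33387074e-01,  8.07644201e-01,
         1.90153189e+02],
       [ 5.38723825e-01, -6.01761432e-01,  5.89626847e-01,
        -1.
[... 476 characters left out ...]
1.56990825e-01,  1.98918271e-02,  9.87399715e-01,
        -1.17905095e+03],
       [ 0.00000000e+00,  0.00000000e+00,  0.00000000e+00,
         1.00000000e+00]])}
wrist {'intrinsics': array([[357.92287801,   0.        , 315.98808991],
       [  0.        , 357.92287801, 242.9292179 ],
       [  0.        ,   0.        ,   1.        ]]), 'tool_from_camera': array([[-2.10355630e-04,  9.65336302e-01,  2.61009156e-01,
         7.55238663e+01],
       [ 9.99999968e-01,  2.39935557e-04, -8.14641175e-05,
        -2.16516970e-01],
       [-1.41265647e-04,  2.61009130e-01, -9.65336322e-01,
        -1.78985928e+02],
       [ 0.00000000e+00,  0.00000000e+00,  0.00000000e+00,
         1.00000000e+00]])}
```

View pics/scene0.png

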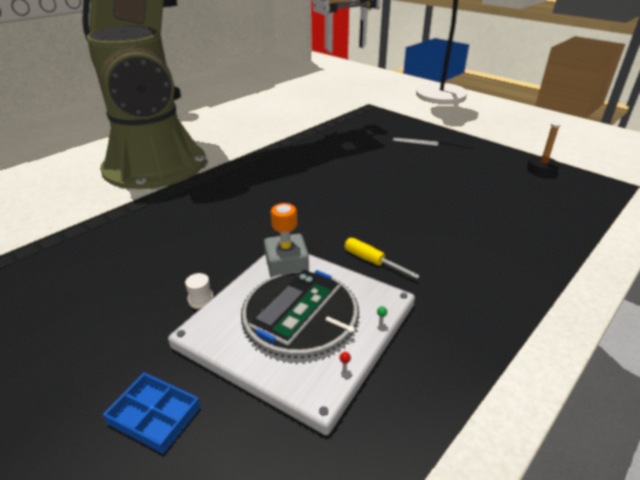

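View pics/top0.png

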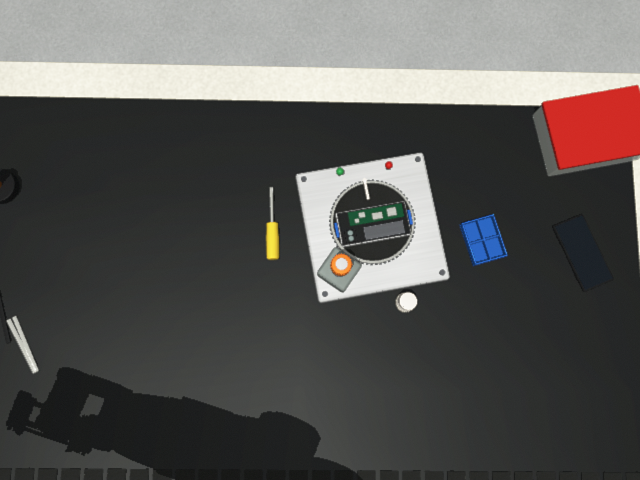

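View pics/wrist0.png

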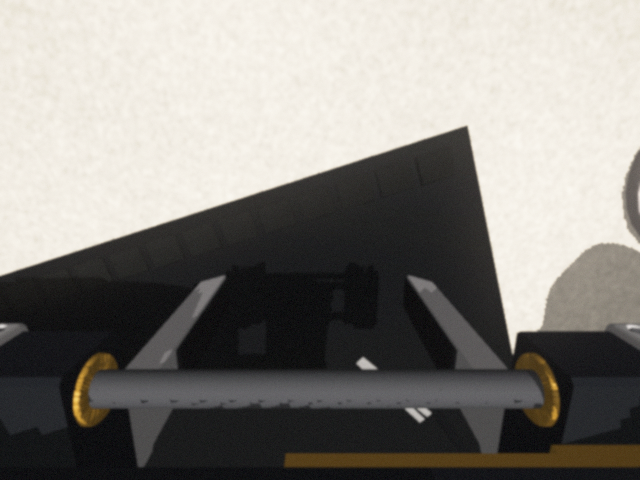

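The scene view shows the knob at (285,215), red pin at (345,357) and green pin at (382,312). The top view shows the knob at (341,264), red at (389,165), green at (340,171) and the pointer at about (366,189). Next I'll triangulate them.

```bash
cat >> h.py <<'E'
def ray(n,uv):
    i=manip.camera_info(n);K=i['intrinsics'];T=i['camera_from_world']
    d=np.array([(uv[0]-K[0,2])/K[0,0],-(uv[1]-K[1,2])/K[1,1],-1.]);R=T[:3,:3]
    return -R.T@T[:3,3],R.T@d/np.linalg.norm(d)
def plane(n,uv,z):
    o,d=ray(n,uv);return o+d*(z-o[2])/d[2]
def tri(a,ua,b,ub):
    o1,d1=ray(a,ua);o2,d2=ray(b,ub)
    t=np.linalg.lstsq(np.c_[d1,-d2],o2-o1,rcond=None)[0];p,q=o1+d1*t[0],o2+d2*t[1]
    return (p+q)/2,np.linalg.norm(p-q)
def proj(n,P):
    i=manip.camera_info(n);c=(i['camera_from_world']@np.r_[P,1])[:3];K=i['intrinsics']
    return K[0,0]*c[0]/-c[2]+K[0,2],K[1,2]+K[1,1]*c[1]/c[2]*1.0
def blob(p,lo,hi,roi):
    x0,y0,x1,y1=roi;h=cv2.cvtColor(p[y0:y1,x0:x1].copy(),cv2.COLOR_RGB2HSV)
    m=cv2.inRange(h,np.array(lo),np.array(hi));n,l,s,c=cv2.connectedComponentsWithStats(m)
    k=1+np.argmax(s[1:,4]);return c[k]+[x0,y0],s[k]+[x0,y0,0,0,0],(l==k)
E
python3 - <<'E'
from h import *
s=np.load('pics/scene0.npz')['p'];t=np.load('pics/top0.npz')['p']
H={}
for n,lo,hi,rs,rt in [('red',(0,120,80),(8,255,255),(325,340,365,372),(375,150,400,180)),('green',(45,100,50),(80,255,255),(370,300,395,320),(330,160,350,180)),('orange',(5,150,120),(22,255,255),(260,195,310,235),(320,240,360,285)),('whitetop',(0,0,140),(180,90,255),(270,200,300,222),(330,252,353,276))]:
    a,ba,_=blob(s,lo,hi,rs);b,bb,_=blob(t,lo,hi,rt)
    P,e=tri('scene',a,'top',b);print(n,a,ba,b,bb,P.round(1),e.round(1));H[n]=P
# pointer
b,bb,m=blob(t,(0,0,170),(180,60,255),(355,176,378,203));print('ptr',b,bb)
cv2.imwrite('pics/ptr.png',cv2.resize(np.hstack([t[140:310,280:460,::-1]]),None,fx=4,fy=4)[:600,:720])
cv2.imwrite('pics/kn.png',cv2.resize(s[190:370,220:420,::-1],None,fx=4,fy=4,interpolation=cv2.INTER_CUBIC)[:600])
E
```

```text
red [344.55813953 357.04651163] [340 352  10  12  86] [388.21052632 164.84210526] [385 162   7   7  38] [ 767.3 -174.7   52.2] 0.7
green [381.5        311.16129032] [378 307   8  10  62] [339.51351351 171.        ] [337 168   7   7  37] [752.6 -76.2  52.4] 0.5
orange [283.55619048 218.48      ] [271 203  26  29 525] [340.70815451 264.81545064] [331 254  21  22 233] [553.2 -75.8 121.5] 1.1
whitetop [283.08235294 208.49411765] [277 205  14   8  85] [341.20353982 263.44247788] [336 258  12  12 113] [553.4 -75.6 140. ] 1.2
ptr [365.16145833 181.38541667] [355 176  23  23 192]
```

View pics/ptr.png

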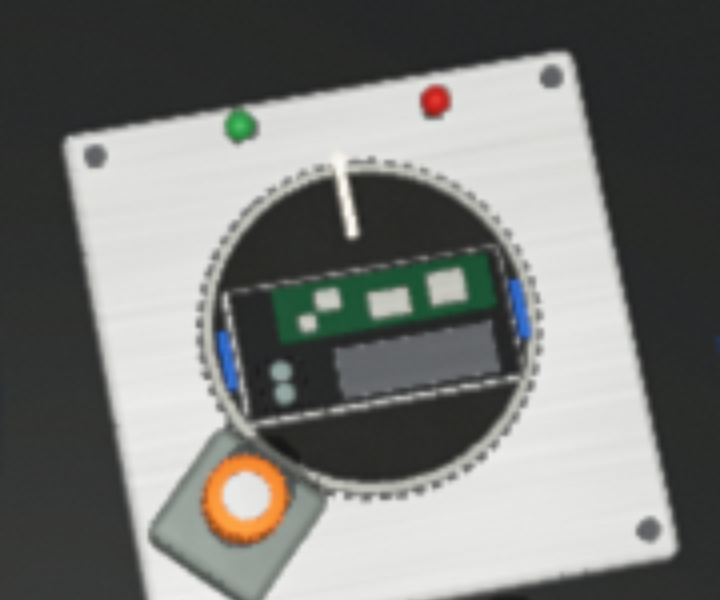

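View pics/kn.png

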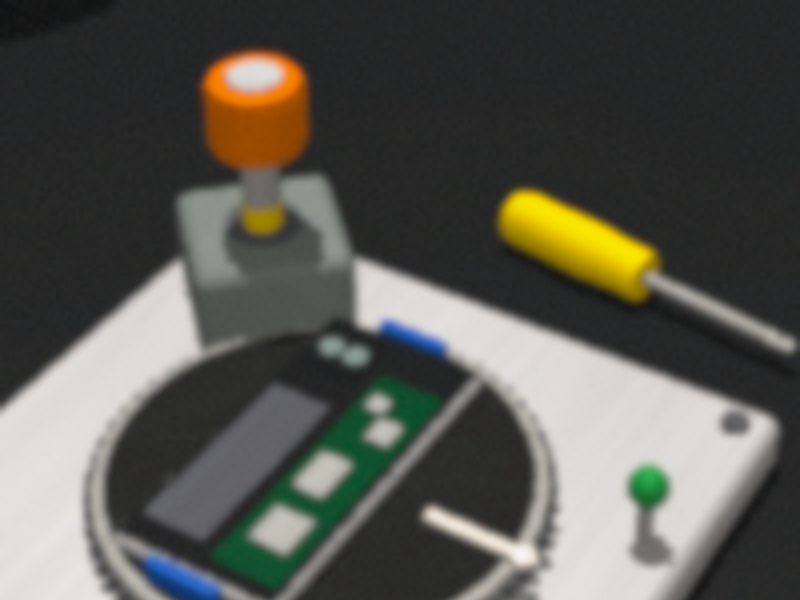

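Run:
```python
from h import *
t=np.load('pics/top0.npz')['p']
# dark screw dots
C=[]
for u,v in [(303.75,178.75),(417.75,159),(442,272.25),(324.5,294)]:
    x0,y0=int(u)-6,int(v)-6;g=cv2.cvtColor(t[y0:y0+13,x0:x0+13].copy(),cv2.COLOR_RGB2GRAY).astype(float)
    w=np.clip(170-g,0,None);w[:, :1]=0
    yy,xx=np.mgrid[:13,:13];r=np.hypot(xx-6,yy-6)<4.5;w=w*r
    c=((w*xx).sum()/w.sum()+x0,(w*yy).sum()/w.sum()+y0);P=plane('top',c,25);C.append(P);print(c,P.round(1))
C=np.array(C);c=C.mean(0)[:2];print('base c',c.round(1))
for a,b in[(1,0),(2,3)]:
    d=C[a]-C[b];print('y- edge ang',np.degrees(np.arctan2(d[0],-d[1])).round(2),np.linalg.norm(d).round(1))
for a,b in[(0,3),(1,2)]:
    d=C[a]-C[b];print('x edge ang',np.degrees(np.arctan2(d[1],d[0])).round(2),np.linalg.norm(d).round(1))
k=np.array([553.3,-75.7]);d=k-c;print('knob off',np.hypot(*d),np.degrees(np.arctan2(d[1],d[0]))-135)
for n,r in[('red',(767.3,-174.7)),('green',(752.6,-76.2))]:
    d=r-c;print(n,np.hypot(*d).round(1),np.degrees(np.arctan2(d[1],d[0])).round(2))
# pointer: white pixels on dark
for z in (38,42):
  for u in [(340,155),(352,237)]: 
    P=plane('top',(u[0]/4+280-.4,u[1]/4+140-.4),z);d=P[:2]-c;print(z,P.round(1),np.hypot(*d),np.degrees(np.arctan2(d[1],d[0])))
```

```text
(np.float64(303.26308813783965), np.float64(178.68787276341948)) [742.7  -3.3  25. ]
(np.float64(417.3320987654321), np.float64(158.87530864197532)) [ 789.1 -239.2   25. ]
(np.float64(441.607300188798), np.float64(272.0409062303335)) [ 553.4 -285.1   25. ]
(np.float64(324.4356005788712), np.float64(293.5151953690304)) [507.1 -49.1  25. ]
base c [ 648.1 -144.2]
y- edge ang 11.11 240.5
y- edge ang 11.1 240.5
x edge ang 11.01 240.0
x edge ang 11.01 240.1
knob off 116.93889421665932 9.141114309676198
red 123.1 -14.35
green 124.7 33.05
38 [ 742.  -128.4   38. ] 95.22403220048733 9.547445285435352
38 [ 699.2 -134.5   38. ] 52.06603468133546 10.755719229879158
42 [ 740.9 -128.    42. ] 94.20047610499009 9.881166309601973
42 [ 698.3 -134.1   42. ] 51.19710890209085 11.386454231045322
```

Request:
play_rows(commands=[{"x": -0.034, "y": -0.0285, "z": -0.003, "grip": 1}, {"x": -0.034, "y": -0.0285, "z": -0.003}, {"x": -0.034, "y": -0.0285, "z": -0.003}, {"x": -0.034, "y": -0.0285, "z": -0.003}, {"x": -0.034, "y": -0.0285, "z": -0.003}, {"x": -0.034, "y": -0.0285, "z": -0.003}, {"x": -0.034, "y": -0.0285, "z": -0.003}, {"x": -0.034, "y": -0.0285, "z": -0.003}, {"x": -0.034, "y": -0.0285, "z": -0.003}, {"x": -0.034, "y": -0.0285, "z": -0.003}, {"x": -0.034, "y": -0.0285, "z": -0.003}, {"x": -0.034, "y": -0.0285, "z": -0.003}, {"x": -0.034, "y": -0.0285, "z": -0.003}, {"x": -0.034, "y": -0.0285, "z": -0.003}, {"x": -0.034, "y": -0.0285, "z": -0.003}, {"wz": 10}, {"wz": 10}, {"wz": 10}, {"wz": 10}])

```text
$.commands[0]: bad value
```

Request:
play_rows(commands=[{"wz": 10}, {"wz": 10}, {"wz": 10}, {"wz": 10}, {}, {}])

```text
$.commands[0]: bad value
```

Run:
```python
from h import *
print(manip.read_state())
snap('wrist','w1')
s=np.load('pics/scene0.npz')['p']
cv2.imwrite('pics/base.png',cv2.resize(s[270:440,160:425,::-1],None,fx=3,fy=3,interpolation=cv2.INTER_CUBIC))
```

```text
{'clock': 0.15, 'joints': array([ 1.19740773e+00,  3.00345134e-01,  1.52142333e+00, -2.91295257e-05,
        1.32069432e+00, -6.66035613e-02]), 'qd': array([-3.90350453e-04, -3.48353237e-05, -8.01794858e-04, -6.49751656e-04,
       -1.29298646e-03, -6.31471805e-04]), 'effort': array([-5.58705415e-04, -5.31960118e+01, -3.52818382e+01,  7.06721633e-02,
        2.36790982e-02, -5.14408066e-05]), 'eef_pos': array([166.03856297, 524.13556064, 205.02216076]), 'eef_rot': array([-3.14072257e+00, -2.97568532e-05,  2.83481483e+00]), 'wrist_force': array([-0.13071438,  0.65619226, -0.1316318 ]), 'moment': array([-0.03046237, -0.00686678,  0.00116413]), 'finger_gap': 93.93964047344718}
```

View pics/w1.png

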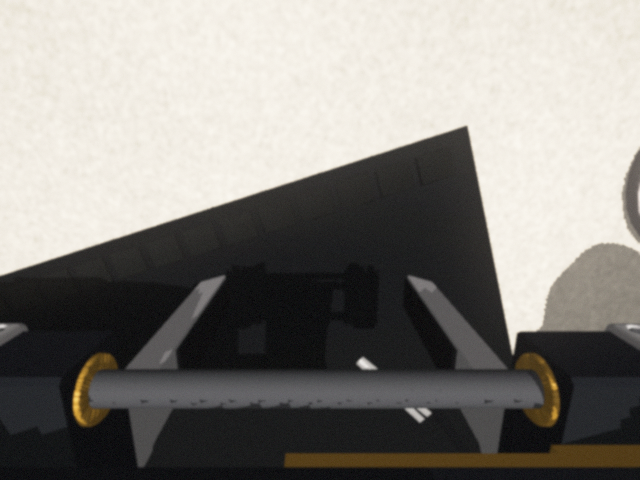

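View pics/base.png

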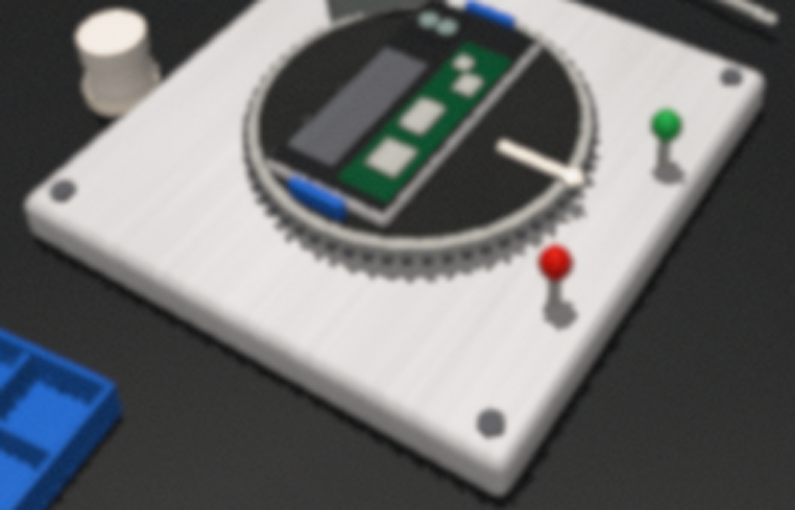

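The move was refused because the rows need every key, so the wrist view hasn't changed. The base crop shows the screws at scene pixels (180.4,333.1), (323.1,410.8) and (403.4,295.1).

Request:
play_rows(commands=[{"x": -0.034, "y": -0.0285, "z": -0.003, "wx": 0, "wy": 0, "wz": 0, "grip": 1}, {"x": -0.034, "y": -0.0285, "z": -0.003, "wx": 0, "wy": 0, "wz": 0, "grip": 1}, {"x": -0.034, "y": -0.0285, "z": -0.003, "wx": 0, "wy": 0, "wz": 0, "grip": 1}, {"x": -0.034, "y": -0.0285, "z": -0.003, "wx": 0, "wy": 0, "wz": 0, "grip": 1}, {"x": -0.034, "y": -0.0285, "z": -0.003, "wx": 0, "wy": 0, "wz": 0, "grip": 1}, {"x": -0.034, "y": -0.0285, "z": -0.003, "wx": 0, "wy": 0, "wz": 0, "grip": 1}, {"x": -0.034, "y": -0.0285, "z": -0.003, "wx": 0, "wy": 0, "wz": 0, "grip": 1}, {"x": -0.034, "y": -0.0285, "z": -0.003, "wx": 0, "wy": 0, "wz": 0, "grip": 1}, {"x": -0.034, "y": -0.0285, "z": -0.003, "wx": 0, "wy": 0, "wz": 0, "grip": 1}, {"x": -0.034, "y": -0.0285, "z": -0.003, "wx": 0, "wy": 0, "wz": 0, "grip": 1}, {"x": -0.034, "y": -0.0285, "z": -0.003, "wx": 0, "wy": 0, "wz": 0, "grip": 1}, {"x": -0.034, "y": -0.0285, "z": -0.003, "wx": 0, "wy": 0, "wz": 0, "grip": 1}, {"x": -0.034, "y": -0.0285, "z": -0.003, "wx": 0, "wy": 0, "wz": 0, "grip": 1}, {"x": -0.034, "y": -0.0285, "z": -0.003, "wx": 0, "wy": 0, "wz": 0, "grip": 1}, {"x": -0.034, "y": -0.0285, "z": -0.003, "wx": 0, "wy": 0, "wz": 0, "grip": 1}, {"x": 0, "y": 0, "z": 0, "wx": 0, "wy": 0, "wz": 10, "grip": 1}, {"x": 0, "y": 0, "z": 0, "wx": 0, "wy": 0, "wz": 10, "grip": 1}, {"x": 0, "y": 0, "z": 0, "wx": 0, "wy": 0, "wz": 10, "grip": 1}, {"x": 0, "y": 0, "z": 0, "wx": 0, "wy": 0, "wz": 10, "grip": 1}])

```text
clock: 2.58
eef_pos: [523.1, -37.3, 250.3]
eef_rot: [-3.141, -0.0, 2.131]
wrist_force: [0.6, 0.3, -0.1]
finger_gap: 93.7
```

Request:
play_rows(commands=[{"x": 0, "y": 0, "z": 0, "wx": 0, "wy": 0, "wz": 10, "grip": 1}, {"x": 0, "y": 0, "z": 0, "wx": 0, "wy": 0, "wz": 10, "grip": 1}, {"x": 0, "y": 0, "z": 0, "wx": 0, "wy": 0, "wz": 10, "grip": 1}, {"x": 0, "y": 0, "z": 0, "wx": 0, "wy": 0, "wz": 10, "grip": 1}, {"x": 0, "y": 0, "z": 0, "wx": 0, "wy": 0, "wz": 0, "grip": 1}, {"x": 0, "y": 0, "z": 0, "wx": 0, "wy": 0, "wz": 0, "grip": 1}])

```text
clock: 3.32
eef_pos: [523.2, -37.2, 250.4]
eef_rot: [-3.141, -0.0, 1.443]
wrist_force: [0.3, 0.7, 0.0]
finger_gap: 94.0
```

Run:
```python
from h import *
print(manip.read_state())
snap('wrist','w2')
C=[plane('scene',(a/3+160-.33,b/3+270-.33),25) for a,b in[(62,190),(490,423),(731,76)]]
print(np.round(C,1),((C[0]+C[2])/2).round(1))
```

```text
{'clock': 3.325, 'joints': array([-1.40898085e-01,  2.10950759e-01,  1.52742897e+00,  2.02910489e-05,
        1.40332423e+00, -1.26470898e-02]), 'qd': array([ 0.00157664, -0.00072016, -0.00050061, -0.00051586,  0.00044988,
        0.01094356]), 'effort': array([-1.66877810e-03, -4.88680744e+01, -3.61987925e+01,  7.31626013e-02,
        1.75065373e-02,  9.65943304e-02]), 'eef_pos': array([523.1575088 , -37.23178358, 250.39139215]), 'eef_rot': array([-3.14148161e+00, -2.14127900e-05,  1.44254195e+00]), 'wrist_force': array([0.27302791, 0.72969725, 0.01485995]), 'moment': array([-0.09292219,  0.02442071, -0.02698698]), 'finger_gap': 93.97844092610585}
[[ 5.517e+02 -2.826e+02  2.500e+01]
 [ 7.875e+02 -2.369e+02  2.500e+01]
 [ 7.415e+02 -5.000e-01  2.500e+01]] [ 646.6 -141.6   25. ]
```

View pics/w2.png

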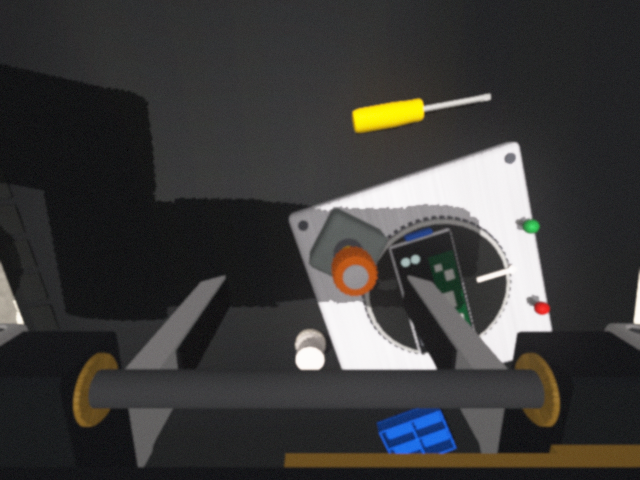

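The wrist view shows the knob cap at (356,275), the pointer at (495,274), red at (541,308), green at (531,226), and base screws at (302,226) and (510,158). I'll cast rays from here and compare.

```bash
cat >> h.py <<'E'
from scipy.spatial.transform import Rotation as Ro
def wray(f,uv):
    z=np.load(f'pics/{f}.npz');i=manip.camera_info('wrist');K=i['intrinsics'];T=i['tool_from_camera']
    R=Ro.from_euler('xyz',z['rot']).as_matrix()
    d=np.array([(uv[0]-K[0,2])/K[0,0],-(uv[1]-K[1,2])/K[1,1],-1.])
    d=R@T[:3,:3]@d;return R@T[:3,3]+z['pos'],d/np.linalg.norm(d)
def wplane(f,uv,z):
    o,d=wray(f,uv);return o+d*(z-o[2])/d[2]
E
python3 - <<'E'
from h import *
z=np.load('pics/w2.npz');p=z['p']
for n,lo,hi,roi,h in [('cap',(0,0,100),(180,90,255),(338,255,374,290),139),('red',(0,120,80),(8,255,255),(525,295,560,320),51),('green',(45,100,40),(80,255,255),(518,212,545,240),51),('s',(0,0,0),(180,255,110),(503,150,518,166),25)]:
    c,b,m=blob(p,lo,hi,roi);print(n,c,b,wplane('w2',c,h).round(1), z['d'][int(c[1]),int(c[0])])
for uv in[(302.5,226),(510,158)]:print(wplane('w2',uv,25).round(1))
cv2.imwrite('pics/w2c.png',cv2.resize(p[200:340,290:560,::-1],None,fx=2.9,fy=2.9,interpolation=cv2.INTER_CUBIC))
E
```

```text
cap [355.09978769 276.51804671] [343 265  25  24 471] [552.6 -74.2 139. ] 306.60254
red [542.25333333 307.69333333] [535 302  16  12 150] [ 768.4 -173.7   51. ] 406.54803
green [531.39459459 225.83783784] [523 219  17  14 185] [753.3 -74.6  51. ] 379.74918Traceback (most recent call last):
  File "<stdin>", line 4, in <module>
  File "h.py", line 22, in blob
    k=1+np.argmax(s[1:,4]);return c[k]+[x0,y0],s[k]+[x0,y0,0,0,0],(l==k)
        ~~~~~~~~~^^^^^^^^^
    return _wrapfunc(a, 'argmax', axis=axis, out=out, **kwds)
    return bound(*args, **kwds)
ValueError: attempt to get argmax of an empty sequence
```

Run:
```python
from h import *
z=np.load('pics/w2.npz');p=z['p']
for uv in[(302.5,226),(510,158)]:print(wplane('w2',uv,25).round(1))
cv2.imwrite('pics/w2c.png',cv2.resize(p[200:340,290:560,::-1],None,fx=2.9,fy=2.9,interpolation=cv2.INTER_CUBIC))
```

```text
[506.2 -48.6  25. ]
[743.   -2.1  25. ]
```

View pics/w2c.png

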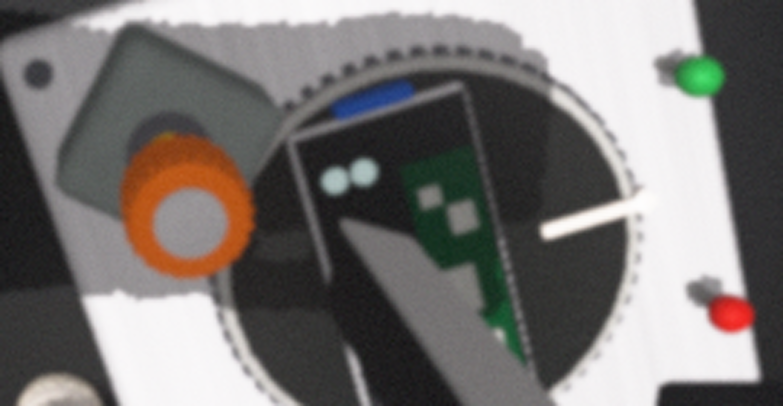

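Run:
```python
from h import *
t=np.load('pics/top0.npz')['p'];g=cv2.cvtColor(t,cv2.COLOR_RGB2GRAY)
# radial scan: outer dark->bright ring edge inner dark disc boundary
c0=np.array([372.,221.5]);pts=[]
for a in np.arange(0,360,3):
    d=np.array([np.cos(np.radians(a)),np.sin(np.radians(a))])
    r=np.arange(32,46,.25);v=np.array([cv2.getRectSubPix(g,(1,1),tuple(map(float,c0+d*q)))[0,0] for q in r]).astype(float)
    k=np.argmax(np.diff(v)[:]) if 1 else 0
    i=np.where((v[:-1]<110)&(v[1:]>=110))[0]
    if len(i): pts.append(np.r_[a,r[i[0]],c0+d*r[i[0]]])
pts=np.array(pts)
P=np.array([plane('top',q[2:],35)[:2] for q in pts])
m=np.ones(len(P),bool)
for _ in range(6):
    A=np.c_[2*P[m],np.ones(m.sum())];s=np.linalg.lstsq(A,(P[m]**2).sum(1),rcond=None)[0]
    R=np.sqrt(s[2]+s[0]**2+s[1]**2);e=np.hypot(*(P-s[:2]).T)-R;m=abs(e)<max(1.0,2*e[m].std())
print(len(P),m.sum(),s[:2],R,e[m].std())
print(pts[~m,0])
```

```text
118 86 [ 654.21632063 -143.86973189] 79.58687479818938 0.29086052588702554
[  6.  12.  18.  21. 117. 120. 123. 126. 129. 132. 135. 138. 141. 147.
 150. 153. 156. 159. 162. 165. 168. 171. 174. 177. 180. 183. 186. 189.
 192. 345. 354. 357.]
```

Request:
play_rows(commands=[{"x": -0.017, "y": 0.017, "z": 0, "wx": 0, "wy": 0, "wz": 0, "grip": 1}, {"x": -0.0167, "y": 0.0173, "z": 0, "wx": 0, "wy": 0, "wz": 0, "grip": 1}, {"x": 0, "y": 0, "z": 0.03, "wx": 0, "wy": 0, "wz": 0, "grip": 1}, {"x": 0, "y": 0, "z": 0.03, "wx": 0, "wy": 0, "wz": 0, "grip": 1}, {"x": 0, "y": 0, "z": 0.03, "wx": 0, "wy": 0, "wz": 0, "grip": 1}, {"x": 0, "y": 0, "z": 0.03, "wx": 0, "wy": 0, "wz": 0, "grip": 1}, {"x": 0, "y": 0, "z": 0.023, "wx": 0, "wy": 0, "wz": 0, "grip": 1}, {"x": 0, "y": 0, "z": 0, "wx": 0, "wy": 0, "wz": 0, "grip": 1}, {"x": 0, "y": 0, "z": 0, "wx": 0, "wy": 0, "wz": 0, "grip": 1}])

```text
clock: 4.5
eef_pos: [553.2, -75.3, 108.5]
eef_rot: [3.14, 0.0, 1.439]
wrist_force: [0.4, -0.3, 0.2]
finger_gap: 94.0
```

Run:
```python
from h import *
print(manip.read_state())
snap('wrist','w3')
```

```text
{'clock': 4.5, 'joints': array([-2.00834849e-01,  4.14686979e-01,  1.60306149e+00, -3.47288184e-05,
        1.12259922e+00, -6.95178537e-02]), 'qd': array([-4.54598030e-05, -9.40234715e-03, -3.54419211e-03,  1.30073777e-03,
       -1.20007120e-03,  5.73557848e-03]), 'effort': array([-1.49761594e-02, -5.51541567e+01, -3.13064969e+01,  6.40141871e-02,
        4.32187124e-03, -3.04606918e-02]), 'eef_pos': array([553.2140826 , -75.28086471, 108.51069258]), 'eef_rot': array([3.14035288e+00, 1.17718691e-04, 1.43949429e+00]), 'wrist_force': array([ 0.36645938, -0.27856822,  0.235816  ]), 'moment': array([-0.06355868,  0.0660826 , -0.01165752]), 'finger_gap': 93.96606129971894}
```

View pics/w3.png

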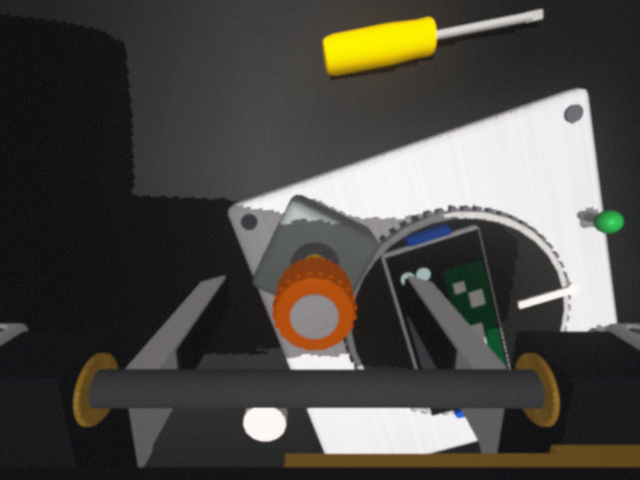

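The knob is centred between the fingers, with its cap at about (315,316). Closing on it.

Request:
play_rows(squeeze=25, commands=[{"x": 0, "y": 0, "z": 0, "wx": 0, "wy": 0, "wz": 0, "grip": 0.3}, {"x": 0, "y": 0, "z": 0, "wx": 0, "wy": 0, "wz": 0, "grip": 0.3}, {"x": 0, "y": 0, "z": 0, "wx": 0, "wy": 0, "wz": 0, "grip": 0.3}, {"x": 0, "y": 0, "z": 0, "wx": 0, "wy": 0, "wz": 0, "grip": 0.3}, {"x": 0, "y": 0, "z": 0, "wx": 0, "wy": 0, "wz": 0, "grip": 0.3}, {"x": 0, "y": 0, "z": 0, "wx": 0, "wy": 0, "wz": 0, "grip": 0.3}])

```text
clock: 5.3
eef_pos: [552.6, -75.2, 107.4]
eef_rot: [-3.141, -0.0, 1.438]
wrist_force: [-7.9, 0.5, 0.5]
finger_gap: 37.4
```

Run:
```python
from h import *
s=manip.read_state()
for k in('eef_pos','eef_rot','wrist_force','moment','finger_gap'):print(k,s[k])
```

```text
eef_pos [552.60163131 -75.1670583  107.38494201]
eef_rot [-3.14115113e+00 -3.00101252e-05  1.43849225e+00]
wrist_force [-7.8678539   0.54857378  0.47688989]
moment [0.14320208 1.63875645 0.08745501]
finger_gap 37.445222257826124
```

Request:
play_rows(commands=[{"x": 0, "y": -0.0006, "z": 0, "wx": 0, "wy": 0, "wz": 0, "grip": 0.3}, {"x": 0, "y": 0, "z": 0.0005, "wx": 0, "wy": 0, "wz": 0, "grip": 0.3}, {"x": 0, "y": 0, "z": 0.0005, "wx": 0, "wy": 0, "wz": 0, "grip": 0.3}, {"x": 0, "y": 0, "z": 0, "wx": 0, "wy": 0, "wz": 0, "grip": 0.3}])

```text
clock: 5.8
eef_pos: [552.3, -75.1, 106.6]
eef_rot: [3.141, 0.0, 1.439]
wrist_force: [1.0, -0.2, 1.5]
finger_gap: 37.5
```

Request:
play_rows(commands=[{"x": 0, "y": 0, "z": 0.0005, "wx": 0, "wy": 0, "wz": 0, "grip": 0.3}, {"x": 0, "y": 0, "z": 0, "wx": 0, "wy": 0, "wz": 0, "grip": 0.3}])

```text
clock: 6.05
eef_pos: [552.3, -75.1, 106.0]
eef_rot: [3.141, -0.0, 1.439]
wrist_force: [2.5, -0.7, 0.7]
finger_gap: 37.3
```

Request:
play_rows(commands=[{"x": 0, "y": 0, "z": 0.0005, "wx": 0, "wy": 0, "wz": 0, "grip": 0.3}, {"x": 0, "y": 0, "z": 0, "wx": 0, "wy": 0, "wz": 0, "grip": 0.3}])

```text
clock: 6.3
eef_pos: [552.2, -75.1, 105.5]
eef_rot: [3.141, 0.0, 1.438]
wrist_force: [2.6, 0.4, 0.5]
finger_gap: 37.7
```

Request:
play_rows(commands=[{"x": 0, "y": 0, "z": 0.0003, "wx": 0, "wy": 0, "wz": 0, "grip": 0.3}, {"x": 0, "y": 0, "z": 0, "wx": 0, "wy": 0, "wz": 0, "grip": 0.3}])

```text
clock: 6.55
eef_pos: [552.3, -75.1, 105.4]
eef_rot: [3.141, 0.0, 1.439]
wrist_force: [1.8, -0.3, 3.9]
finger_gap: 37.7
```

Request:
play_rows(commands=[{"x": 0, "y": 0, "z": 0.0002, "wx": 0, "wy": 0, "wz": 0, "grip": 0.3}, {"x": 0, "y": 0, "z": 0, "wx": 0, "wy": 0, "wz": 0, "grip": 0.3}])

```text
clock: 6.8
eef_pos: [552.3, -75.1, 105.3]
eef_rot: [3.141, 0.0, 1.439]
wrist_force: [0.9, 0.9, 6.6]
finger_gap: 37.8
```

Request:
play_rows(commands=[{"x": 0, "y": 0, "z": 0, "wx": 0, "wy": 0, "wz": 3, "grip": 0.3}, {"x": 0, "y": 0, "z": 0, "wx": 0, "wy": 0, "wz": 0, "grip": 0.3}])

```text
clock: 7.05
eef_pos: [552.3, -75.1, 105.3]
eef_rot: [3.141, 0.0, 1.385]
wrist_force: [0.9, 0.9, 6.3]
finger_gap: 37.2
```

Request:
play_rows(commands=[{"x": 0, "y": 0, "z": 0, "wx": 0, "wy": 0, "wz": 3, "grip": 0.3}, {"x": 0, "y": 0, "z": 0, "wx": 0, "wy": 0, "wz": 0, "grip": 0.3}])

```text
clock: 7.3
eef_pos: [552.2, -75.1, 105.3]
eef_rot: [3.141, 0.0, 1.333]
wrist_force: [1.1, 0.8, 7.3]
finger_gap: 37.4
```

Request:
play_rows(commands=[{"x": 0, "y": 0, "z": 0, "wx": 0, "wy": 0, "wz": 3, "grip": 0.3}, {"x": 0, "y": 0, "z": 0, "wx": 0, "wy": 0, "wz": 0, "grip": 0.3}])

```text
clock: 7.55
eef_pos: [552.2, -75.1, 105.4]
eef_rot: [3.141, 0.0, 1.281]
wrist_force: [0.1, 0.1, 6.8]
finger_gap: 37.6
```

Request:
play_rows(commands=[{"x": 0, "y": 0, "z": 0, "wx": 0, "wy": 0, "wz": 3, "grip": 0.3}, {"x": 0, "y": 0, "z": 0, "wx": 0, "wy": 0, "wz": 0, "grip": 0.3}])

```text
clock: 7.8
eef_pos: [552.1, -75.1, 105.3]
eef_rot: [3.141, 0.0, 1.228]
wrist_force: [-1.0, 0.7, 7.1]
finger_gap: 37.5
```

Request:
play_rows(commands=[{"x": 0, "y": 0, "z": 0, "wx": 0, "wy": 0, "wz": 3, "grip": 0.3}, {"x": 0, "y": 0, "z": 0, "wx": 0, "wy": 0, "wz": 0, "grip": 0.3}])

```text
clock: 8.05
eef_pos: [552.1, -75.1, 105.2]
eef_rot: [-3.142, 0.0, 1.176]
wrist_force: [0.2, 0.8, 6.9]
finger_gap: 37.7
```

Run:
```python
from h import *
s=manip.read_state()
for k in('eef_pos','eef_rot','wrist_force','moment','finger_gap'):print(k,s[k])
```

```text
eef_pos [552.06142842 -75.08332174 105.21247895]
eef_rot [-3.14151256e+00  7.73796737e-05  1.17600801e+00]
wrist_force [0.20009845 0.81591067 6.87701939]
moment [-0.11797953  0.01565059  0.03049073]
finger_gap 37.692663967873855
```

Request:
play_rows(commands=[{"x": 0, "y": 0, "z": 0, "wx": 0, "wy": 0, "wz": 3, "grip": 0.3}, {"x": 0, "y": 0, "z": 0, "wx": 0, "wy": 0, "wz": 0, "grip": 0.3}])

```text
clock: 8.3
eef_pos: [552.0, -75.1, 105.0]
eef_rot: [-3.141, 0.0, 1.125]
wrist_force: [-0.4, 0.1, 5.1]
finger_gap: 37.7
```

Request:
play_rows(commands=[{"x": 0, "y": 0, "z": 0, "wx": 0, "wy": 0, "wz": 3, "grip": 0.3}, {"x": 0, "y": 0, "z": 0, "wx": 0, "wy": 0, "wz": 0, "grip": 0.3}])

```text
clock: 8.55
eef_pos: [551.9, -75.1, 104.7]
eef_rot: [-3.141, 0.0, 1.073]
wrist_force: [0.2, 0.8, 0.5]
finger_gap: 37.9
```

The force fell to 0.5 N and the knob dropped, so the dogs now face a gap. Easing down.

Request:
play_rows(commands=[{"x": 0, "y": 0, "z": 0.0004, "wx": 0, "wy": 0, "wz": 0, "grip": 0.3}, {"x": 0, "y": 0, "z": 0, "wx": 0, "wy": 0, "wz": 0, "grip": 0.3}])

```text
clock: 8.8
eef_pos: [551.9, -75.1, 104.3]
eef_rot: [-3.141, 0.0, 1.073]
wrist_force: [-0.3, 0.3, -0.7]
finger_gap: 37.5
```

Request:
play_rows(commands=[{"x": 0, "y": 0, "z": 0.0005, "wx": 0, "wy": 0, "wz": 0, "grip": 0.3}, {"x": 0, "y": 0, "z": 0.0005, "wx": 0, "wy": 0, "wz": 0, "grip": 0.3}, {"x": 0, "y": 0, "z": 0, "wx": 0, "wy": 0, "wz": 0, "grip": 0.3}])

```text
clock: 9.18
eef_pos: [552.0, -75.1, 103.4]
eef_rot: [-3.141, 0.0, 1.072]
wrist_force: [-0.3, 0.6, 0.5]
finger_gap: 37.3
```

Request:
play_rows(commands=[{"x": 0, "y": 0, "z": 0.0005, "wx": 0, "wy": 0, "wz": 0, "grip": 0.3}, {"x": 0, "y": 0, "z": 0.0005, "wx": 0, "wy": 0, "wz": 0, "grip": 0.3}, {"x": 0, "y": 0, "z": 0, "wx": 0, "wy": 0, "wz": 0, "grip": 0.3}])

```text
clock: 9.55
eef_pos: [552.0, -75.1, 102.4]
eef_rot: [-3.141, 0.0, 1.072]
wrist_force: [-1.2, 0.3, 0.0]
finger_gap: 37.7
```

Request:
play_rows(commands=[{"x": 0, "y": 0, "z": 0.0005, "wx": 0, "wy": 0, "wz": 0, "grip": 0.3}, {"x": 0, "y": 0, "z": 0.0005, "wx": 0, "wy": 0, "wz": 0, "grip": 0.3}])

```text
clock: 9.8
eef_pos: [552.0, -75.1, 101.5]
eef_rot: [-3.141, 0.0, 1.072]
wrist_force: [-4.1, 1.7, 1.6]
finger_gap: 38.1
```

Run:
```python
from h import *
s=manip.read_state()
for k in('eef_pos','eef_rot','wrist_force','moment','finger_gap'):print(k,s[k])
p,d=snap('scene','s2')
cv2.imwrite('pics/s2c.png',cv2.resize(p[130:370,180:430,::-1],None,fx=2.5,fy=2.5,interpolation=cv2.INTER_CUBIC))
```

```text
eef_pos [552.0462074  -75.07988149 101.47832513]
eef_rot [-3.14131910e+00  6.34913540e-05  1.07198918e+00]
wrist_force [-4.07518224  1.67779821  1.6202697 ]
moment [ 0.1420488   0.52732116 -0.02610359]
finger_gap 38.07601094085077
```

View pics/s2c.png

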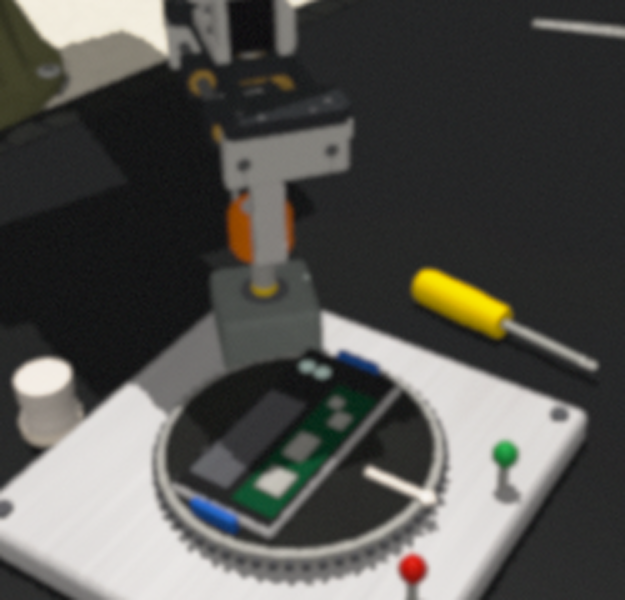

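The yellow band is now half sunk into the housing (around (265,288) in the crop), so the knob is travelling with the gripper. Continuing.

Request:
play_rows(commands=[{"x": 0, "y": 0, "z": 0.0005, "wx": 0, "wy": 0, "wz": 0, "grip": 0.3}, {"x": 0, "y": 0, "z": 0.0005, "wx": 0, "wy": 0, "wz": 0, "grip": 0.3}, {"x": 0, "y": 0, "z": 0.0005, "wx": 0, "wy": 0, "wz": 0, "grip": 0.3}, {"x": 0, "y": 0, "z": 0.0005, "wx": 0, "wy": 0, "wz": 0, "grip": 0.3}])

```text
clock: 10.35
eef_pos: [552.1, -75.1, 99.5]
eef_rot: [-3.141, 0.0, 1.072]
wrist_force: [-3.1, 1.3, 1.9]
finger_gap: 37.8
```

Request:
play_rows(commands=[{"x": 0, "y": 0, "z": 0.0005, "wx": 0, "wy": 0, "wz": 0, "grip": 0.3}, {"x": 0, "y": 0, "z": 0.0005, "wx": 0, "wy": 0, "wz": 0, "grip": 0.3}, {"x": 0, "y": 0, "z": 0.0005, "wx": 0, "wy": 0, "wz": 0, "grip": 0.3}, {"x": 0, "y": 0, "z": 0.0005, "wx": 0, "wy": 0, "wz": 0, "grip": 0.3}])

```text
clock: 10.85
eef_pos: [552.1, -75.1, 97.5]
eef_rot: [-3.142, 0.0, 1.072]
wrist_force: [-3.8, 0.9, 2.5]
finger_gap: 37.5
```

Request:
play_rows(commands=[{"x": 0, "y": 0, "z": 0.0005, "wx": 0, "wy": 0, "wz": 0, "grip": 0.3}, {"x": 0, "y": 0, "z": 0.0005, "wx": 0, "wy": 0, "wz": 0, "grip": 0.3}])

```text
clock: 11.1
eef_pos: [552.1, -75.1, 96.5]
eef_rot: [-3.141, 0.0, 1.072]
wrist_force: [-5.5, 1.5, 2.3]
finger_gap: 37.2
```

Now about 1 mm to the solid stop, so half-steps while watching the force.

Request:
play_rows(commands=[{"x": 0, "y": 0, "z": 0.0005, "wx": 0, "wy": 0, "wz": 0, "grip": 0.3}, {"x": 0, "y": 0, "z": 0, "wx": 0, "wy": 0, "wz": 0, "grip": 0.3}])

```text
clock: 11.35
eef_pos: [552.1, -75.1, 95.9]
eef_rot: [-3.141, 0.0, 1.072]
wrist_force: [-4.8, 1.1, 0.6]
finger_gap: 37.5
```

Request:
play_rows(commands=[{"x": 0, "y": 0, "z": 0.0004, "wx": 0, "wy": 0, "wz": 0, "grip": 0.3}, {"x": 0, "y": 0, "z": 0, "wx": 0, "wy": 0, "wz": 0, "grip": 0.3}])

```text
clock: 11.6
eef_pos: [552.1, -75.1, 95.6]
eef_rot: [-3.142, 0.0, 1.072]
wrist_force: [-4.3, 2.4, 1.8]
finger_gap: 37.5
```

Request:
play_rows(commands=[{"x": 0, "y": 0, "z": 0.0003, "wx": 0, "wy": 0, "wz": 0, "grip": 0.3}, {"x": 0, "y": 0, "z": 0, "wx": 0, "wy": 0, "wz": 0, "grip": 0.3}])

```text
clock: 11.85
eef_pos: [552.1, -75.1, 95.4]
eef_rot: [3.142, 0.0, 1.072]
wrist_force: [-4.5, 2.5, 3.2]
finger_gap: 37.5
```

Request:
play_rows(commands=[{"x": 0, "y": 0, "z": 0.0003, "wx": 0, "wy": 0, "wz": 0, "grip": 0.3}, {"x": 0, "y": 0, "z": 0, "wx": 0, "wy": 0, "wz": 0, "grip": 0.3}])

```text
clock: 12.1
eef_pos: [552.2, -75.1, 95.4]
eef_rot: [3.141, -0.0, 1.072]
wrist_force: [-6.6, 1.6, 6.1]
finger_gap: 37.4
```

The knob is home: z stopped at 95.4 (12.0 mm of travel) and the force is rising. I'll ease the side load, turn 40° counter-clockwise, then look.

Request:
play_rows(commands=[{"x": 0, "y": -0.0004, "z": -0.0002, "wx": 0, "wy": 0, "wz": -2, "grip": 0.3}, {"x": 0, "y": 0, "z": 0, "wx": 0, "wy": 0, "wz": -3, "grip": 0.3}, {"x": 0, "y": 0, "z": 0, "wx": 0, "wy": 0, "wz": -3, "grip": 0.3}, {"x": 0, "y": 0, "z": 0, "wx": 0, "wy": 0, "wz": -3, "grip": 0.3}, {"x": 0, "y": 0, "z": 0, "wx": 0, "wy": 0, "wz": -3, "grip": 0.3}])

```text
clock: 12.72
eef_pos: [552.3, -75.1, 95.5]
eef_rot: [3.14, 0.0, 1.319]
wrist_force: [-0.8, 0.9, 1.1]
finger_gap: 37.6
```

Run:
```python
from h import *
s=manip.read_state()
for k in('eef_pos','eef_rot','wrist_force','moment','finger_gap'):print(k,s[k])
```

```text
eef_pos [552.26414173 -75.12384363  95.47064062]
eef_rot [3.14020150e+00 2.32115480e-05 1.31852074e+00]
wrist_force [-0.8082625   0.89468409  1.10995906]
moment [ 0.0316285   0.25611765 -0.16669061]
finger_gap 37.597045371030916
```

Moment z is -0.167 N m, so the gear is being driven. Continuing.

Request:
play_rows(commands=[{"x": 0, "y": 0, "z": 0, "wx": 0, "wy": 0, "wz": -4, "grip": 0.3}, {"x": 0, "y": 0, "z": 0, "wx": 0, "wy": 0, "wz": -4, "grip": 0.3}, {"x": 0, "y": 0, "z": 0, "wx": 0, "wy": 0, "wz": -4, "grip": 0.3}, {"x": 0, "y": 0, "z": 0, "wx": 0, "wy": 0, "wz": -4, "grip": 0.3}, {"x": 0, "y": 0, "z": 0, "wx": 0, "wy": 0, "wz": -4, "grip": 0.3}, {"x": 0, "y": 0, "z": 0, "wx": 0, "wy": 0, "wz": -4, "grip": 0.3}, {"x": 0, "y": 0, "z": 0, "wx": 0, "wy": 0, "wz": -4, "grip": 0.3}, {"x": 0, "y": 0, "z": 0, "wx": 0, "wy": 0, "wz": 0, "grip": 0.3}])

```text
clock: 13.72
eef_pos: [552.6, -75.1, 95.5]
eef_rot: [3.139, 0.001, 1.805]
wrist_force: [3.7, -0.3, 0.6]
finger_gap: 38.0
```

Run:
```python
from h import *
s=manip.read_state()
for k in('eef_pos','eef_rot','wrist_force','moment','finger_gap','joints'):print(k,s[k])
p,d=snap('top','t2');q,_=snap('scene','s3')
cv2.imwrite('pics/t2c.png',cv2.resize(np.hstack([p[140:310,280:460],q[230:400,220:420]])[:,:,::-1],None,fx=2.1,fy=2.1,interpolation=cv2.INTER_CUBIC))
```

```text
eef_pos [552.60915469 -75.07113025  95.49611895]
eef_rot [3.13949698e+00 9.01330783e-04 1.80498622e+00]
wrist_force [ 3.65359023 -0.27605188  0.58208658]
moment [ 0.0485382  -0.74550204 -0.05265334]
finger_gap 37.970812441115534
joints [-2.00729493e-01  4.29064516e-01  1.61617051e+00  7.37939598e-05
  1.09407729e+00 -4.34954121e-01]
```

View pics/t2c.png

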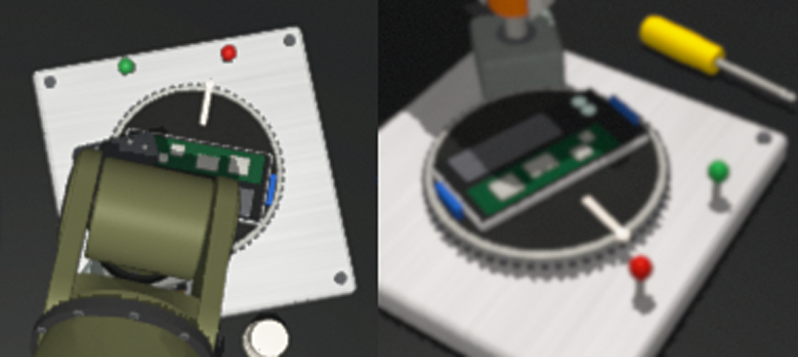

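```bash
cat > ptr.py <<'E'
from h import *
def pang(n,f,lo,hi,c,zz=40,thr=150,r0=56,r1=75):
    p=np.load(f'pics/{f}.npz')['p'];g=p.min(2)
    ps=[];w=[]
    for v in range(150,380):
        for u in range(220,430):
            if g[v,u]>thr:
                P=(plane(n,(u,v),zz) if n!='wrist' else wplane(f,(u,v),zz))[:2]-c;r=np.hypot(*P);a=np.degrees(np.arctan2(P[1],P[0]))
                if r0<r<r1 and lo<a<hi: ps.append(P);w.append(float(g[v,u])-thr*.5)
    ps=np.array(ps);w=np.array(w);m=(ps*w[:,None]).sum(0)/w.sum()
    vv=np.linalg.eigh(np.cov(ps.T,aweights=w))[1][:,1];vv*=np.sign(vv@m)
    return len(ps),(m+c).round(1),'centroid ang',np.degrees(np.arctan2(m[1],m[0])).round(2),'dir',np.degrees(np.arctan2(vv[1],vv[0])).round(2)
E
python3 - <<'E'
from ptr import *
for c in [(654,-143.5),(652.5,-142)]:
  c=np.array(c)
  for z in(38,44):
    print(c,z,'top0',pang('top','top0',-5,25,c,z),'t2',pang('top','t2',-30,10,c,z))
    print('   scene0',pang('scene','scene0',-5,25,c,z),'s3',pang('scene','s3',-30,10,c,z))
t=np.load('pics/t2.npz')['p'];s=np.load('pics/s3.npz')['p']
a,_,_=blob(s,(0,120,80),(8,255,255),(325,340,365,372));b,_,_=blob(t,(0,120,80),(8,255,255),(375,150,400,180));print('red',tri('scene',a,'top',b))
E
```

```text
Traceback (most recent call last):
  File "ptr.py", line 8, in pang
    P=(plane(n,(u,v),zz) if n!='wrist' else wplane(f,(u,v),zz))[:2]-c;r=np.hypot(*P);a=np.degrees(np.arctan2(P[1],P[0]))
       ~~~~~^^^^^^^^^^^^
  File "h.py", line 11, in plane
    o,d=ray(n,uv);return o+d*(z-o[2])/d[2]
        ~~~^^^^^^
  File "h.py", line 7, in ray
    i=manip.camera_info(n);K=i['intrinsics'];T=i['camera_from_world']
ValueError: time passes only in moves, steps and waits
```

```bash
python3 - <<'E'
s=open('h.py').read()
s=s.replace("def snap","import functools\n@functools.lru_cache\ndef info(n): return manip.camera_info(n)\ndef snap",1).replace("i=manip.camera_info(","i=info(")
open('h.py','w').write(s)
E
python3 - <<'E'
from ptr import *
print(manip.read_state()['clock'])
for c in [(654,-143.5),(652.5,-142)]:
  c=np.array(c)
  for z in(38,44):
    print(c,z,'top0',pang('top','top0',-5,25,c,z),'t2',pang('top','t2',-30,10,c,z))
    print('   scene0',pang('scene','scene0',-5,25,c,z),'s3',pang('scene','s3',-30,10,c,z))
t=np.load('pics/t2.npz')['p'];s=np.load('pics/s3.npz')['p']
a,_,_=blob(s,(0,120,80),(8,255,255),(325,340,365,372));b,_,_=blob(t,(0,120,80),(8,255,255),(375,150,400,180));print('red',tri('scene',a,'top',b))
E
```

```text
13.825
[ 654.  -143.5] 38 top0 (21, array([ 717.6, -131.5]), 'centroid ang', np.float64(10.69), 'dir', np.float64(10.67)) t2 (24, array([ 718. , -155.1]), 'centroid ang', np.float64(-10.28), 'dir', np.float64(-10.58))
   scene0 (47, array([ 716.5, -124. ]), 'centroid ang', np.float64(17.29), 'dir', np.float64(10.56)) s3 (48, array([ 719.2, -149.7]), 'centroid ang', np.float64(-5.46), 'dir', np.float64(-9.03))
[ 654.  -143.5] 44 top0 (22, array([ 718.1, -130.6]), 'centroid ang', np.float64(11.39), 'dir', np.float64(11.82)) t2 (23, array([ 718.4, -154.8]), 'centroid ang', np.float64(-9.9), 'dir', np.float64(-10.07))
   scene0 (48, array([ 717.9, -128.9]), 'centroid ang', np.float64(12.88), 'dir', np.float64(11.41)) s3 (49, array([ 718.7, -153.1]), 'centroid ang', np.float64(-8.43), 'dir', np.float64(-9.24))
[ 652.5 -142. ] 38 top0 (22, array([ 717.2, -131.7]), 'centroid ang', np.float64(9.07), 'dir', np.float64(12.38)) t2 (24, array([ 716.3, -154.9]), 'centroid ang', np.float64(-11.42), 'dir', np.float64(-8.63))
   scene0 (47, array([ 715.6, -124.1]), 'centroid ang', np.float64(15.8), 'dir', np.float64(10.01)) s3 (46, array([ 717.5, -149.4]), 'centroid ang', np.float64(-6.5), 'dir', np.float64(-8.55))
[ 652.5 -142. ] 44 top0 (22, array([ 716.6, -130.9]), 'centroid ang', np.float64(9.83), 'dir', np.float64(9.18)) t2 (24, array([ 716.4, -154.4]), 'centroid ang', np.float64(-10.99), 'dir', np.float64(-10.58))
   scene0 (46, array([ 716.8, -129.1]), 'centroid ang', np.float64(11.32), 'dir', np.float64(11.19)) s3 (48, array([ 717.2, -152.9]), 'centroid ang', np.float64(-9.56), 'dir', np.float64(-10.28))
red (array([ 767.22386516, -174.7542821 ,   52.32375996]), np.float64(0.5777169383511837))
```

The table has turned 21.1° for 42° of knob, as it should. About 5.25° of table is left, which is 10.5° of knob.

Request:
play_rows(commands=[{"x": 0, "y": 0, "z": 0, "wx": 0, "wy": 0, "wz": -3.5, "grip": 0.3}, {"x": 0, "y": 0, "z": 0, "wx": 0, "wy": 0, "wz": -3.5, "grip": 0.3}, {"x": 0, "y": 0, "z": 0, "wx": 0, "wy": 0, "wz": -3.5, "grip": 0.3}, {"x": 0, "y": 0, "z": 0, "wx": 0, "wy": 0, "wz": 0, "grip": 0.3}])

```text
clock: 14.32
eef_pos: [552.7, -75.0, 95.5]
eef_rot: [3.139, 0.001, 1.988]
wrist_force: [7.4, 1.4, -2.1]
finger_gap: 37.6
```

Run:
```python
from ptr import *
s=manip.read_state()
for k in('clock','eef_pos','eef_rot','wrist_force','moment','finger_gap'):print(k,s[k])
p,d=snap('top','t3');q,_=snap('scene','s4');snap('wrist','w4')
c=np.array((653.9,-143.5))
for z in (38,41,44):
  print(z,pang('top','t3',-30,10,c,z),pang('scene','s4',-30,10,c,z))
b,_,_=blob(p,(0,120,80),(8,255,255),(375,150,400,180));P=plane('top',b,51);print(P,np.degrees(np.arctan2(*(P[:2]-c)[::-1])))
cv2.imwrite('pics/t3c.png',cv2.resize(np.hstack([p[140:310,280:460],q[230:400,220:420]])[:,:,::-1],None,fx=2.1,fy=2.1,interpolation=cv2.INTER_CUBIC))
```

```text
clock 14.325
eef_pos [552.70364297 -74.9756217   95.49250174]
eef_rot [3.13941305e+00 1.20688128e-03 1.98794170e+00]
wrist_force [ 7.35344652  1.4003706  -2.07613557]
moment [ 0.14877941 -1.42075835 -0.07273543]
finger_gap 37.555150205622446
38 (22, array([ 717.1, -160.8]), 'centroid ang', np.float64(-15.32), 'dir', np.float64(-13.07)) (48, array([ 718.5, -156.1]), 'centroid ang', np.float64(-11.07), 'dir', np.float64(-15.36))
41 (22, array([ 717.2, -160.7]), 'centroid ang', np.float64(-15.15), 'dir', np.float64(-14.92)) (48, array([ 718. , -157.5]), 'centroid ang', np.float64(-12.37), 'dir', np.float64(-15.45))
44 (22, array([ 717.1, -160.6]), 'centroid ang', np.float64(-15.14), 'dir', np.float64(-15.37)) (47, array([ 717.6, -159. ]), 'centroid ang', np.float64(-13.64), 'dir', np.float64(-15.78))
[ 767.41288267 -175.13335266   51.        ] -15.571894834211582
```

View pics/t3c.png

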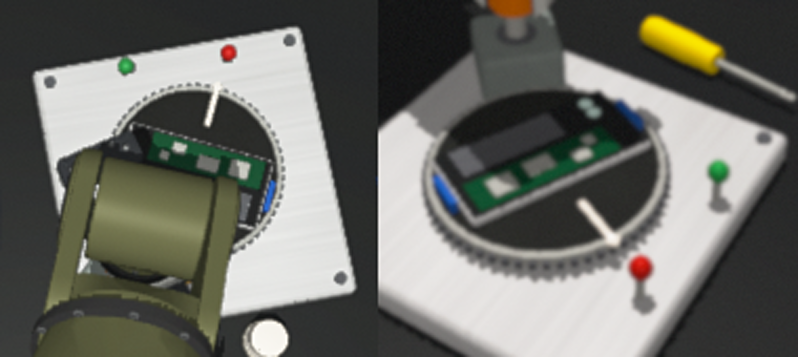

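View pics/w4.png

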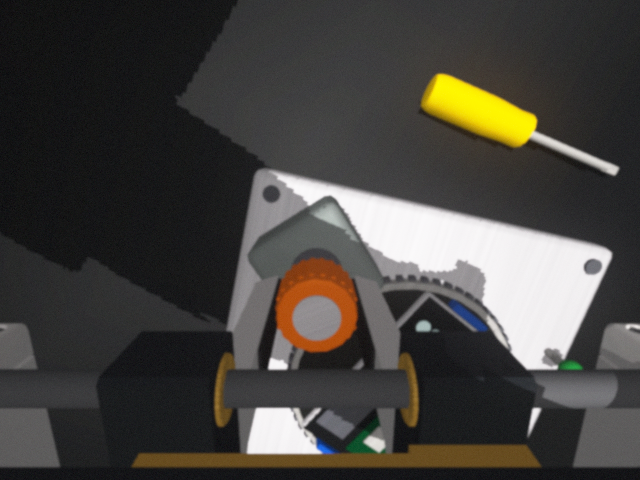

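The pointer now measures -15.2° against the pin at about -15.4°. I'll take off the side load, press lightly to make sure the knob is home, and release.

Request:
play_rows(commands=[{"x": 0, "y": 0.0005, "z": 0.0003, "wx": 0, "wy": 0, "wz": 0, "grip": 0.3}, {"x": 0, "y": 0, "z": 0.0002, "wx": 0, "wy": 0, "wz": 0, "grip": 0.3}, {"x": 0, "y": 0, "z": 0, "wx": 0, "wy": 0, "wz": 0, "grip": 0.3}])

```text
clock: 14.85
eef_pos: [552.8, -74.9, 95.4]
eef_rot: [3.14, 0.001, 1.988]
wrist_force: [2.5, -0.2, 5.1]
finger_gap: 37.6
```

Request:
play_rows(commands=[{"x": 0, "y": 0, "z": 0, "wx": 0, "wy": 0, "wz": 0, "grip": 0.9}, {"x": 0, "y": 0, "z": 0, "wx": 0, "wy": 0, "wz": 0, "grip": 0.9}, {"x": 0, "y": 0, "z": 0, "wx": 0, "wy": 0, "wz": 0, "grip": 0.9}, {"x": 0, "y": 0, "z": 0, "wx": 0, "wy": 0, "wz": 0, "grip": 0.9}, {"x": 0, "y": 0, "z": 0, "wx": 0, "wy": 0, "wz": 0, "grip": 0.9}, {"x": 0, "y": 0, "z": 0, "wx": 0, "wy": 0, "wz": 0, "grip": 0.9}])

```text
clock: 15.6
eef_pos: [552.2, -74.7, 94.7]
eef_rot: [-3.142, -0.0, 1.988]
wrist_force: [0.1, -0.3, -1.0]
finger_gap: 84.4
```

Request:
play_rows(commands=[{"x": 0, "y": 0, "z": -0.02, "wx": 0, "wy": 0, "wz": 0, "grip": 0.9}, {"x": 0, "y": 0, "z": -0.04, "wx": 0, "wy": 0, "wz": 0, "grip": 0.9}, {"x": 0, "y": 0, "z": -0.04, "wx": 0, "wy": 0, "wz": 0, "grip": 0.9}, {"x": 0, "y": 0, "z": -0.04, "wx": 0, "wy": 0, "wz": 0, "grip": 0.9}, {"x": 0.04, "y": -0.03, "z": -0.02, "wx": 0, "wy": 0, "wz": 5, "grip": 0.9}, {"x": 0.04, "y": -0.03, "z": 0, "wx": 0, "wy": 0, "wz": 8, "grip": 0.9}, {"x": 0.04, "y": -0.03, "z": 0, "wx": 0, "wy": 0, "wz": 8, "grip": 0.9}, {"x": 0.04, "y": -0.03, "z": 0, "wx": 0, "wy": 0, "wz": 8, "grip": 0.9}, {"x": 0, "y": 0, "z": 0, "wx": 0, "wy": 0, "wz": 0, "grip": 0.9}, {"x": 0, "y": 0, "z": 0, "wx": 0, "wy": 0, "wz": 0, "grip": 0.9}])

```text
clock: 16.85
eef_pos: [398.6, 49.6, 255.0]
eef_rot: [3.141, 0.0, 1.484]
wrist_force: [0.1, 0.1, -0.9]
finger_gap: 84.6
```

Run:
```python
from ptr import *
s=manip.read_state()
for k in('clock','eef_pos','eef_rot','joints','wrist_force','finger_gap'):print(k,s[k])
p,d=snap('top','t4');q,_=snap('scene','s5');snap('wrist','w5')
c=np.array((653.9,-143.5))
for z in (38,41,44):
  print(z,pang('top','t4',-30,10,c,z),pang('scene','s5',-30,10,c,z))
cv2.imwrite('pics/t4c.png',cv2.resize(np.hstack([p[140:310,280:460],q[190:360,220:420]])[:,:,::-1],None,fx=2.1,fy=2.1,interpolation=cv2.INTER_CUBIC))
```

```text
clock 16.85
eef_pos [398.57423772  49.61472291 254.95810859]
eef_rot [3.14099122e+00 1.06418744e-04 1.48409320e+00]
joints [ 3.27128271e-02 -7.93891784e-02  1.82583635e+00 -1.80100673e-04
  1.39456101e+00  1.19447445e-01]
wrist_force [ 0.07374625  0.14604016 -0.86866157]
finger_gap 84.5645572667706
38 (22, array([ 717.1, -160.8]), 'centroid ang', np.float64(-15.32), 'dir', np.float64(-13.05)) (48, array([ 718.5, -156.1]), 'centroid ang', np.float64(-11.07), 'dir', np.float64(-15.42))
41 (22, array([ 717.2, -160.6]), 'centroid ang', np.float64(-15.15), 'dir', np.float64(-14.9)) (48, array([ 717.9, -157.5]), 'centroid ang', np.float64(-12.37), 'dir', np.float64(-15.46))
44 (22, array([ 717.1, -160.6]), 'centroid ang', np.float64(-15.14), 'dir', np.float64(-15.37)) (47, array([ 717.6, -159. ]), 'centroid ang', np.float64(-13.64), 'dir', np.float64(-15.76))
```

View pics/t4c.png

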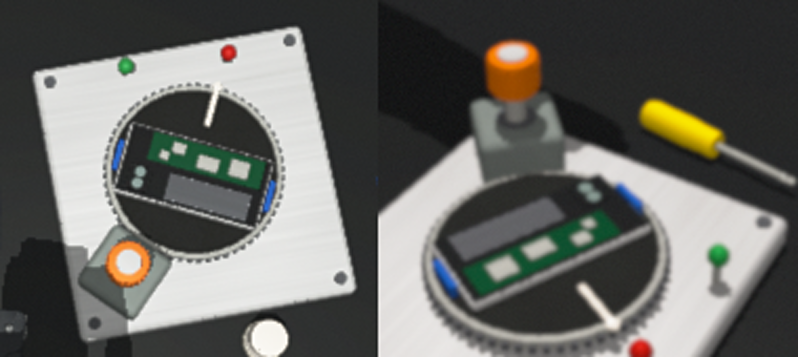

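View pics/w5.png

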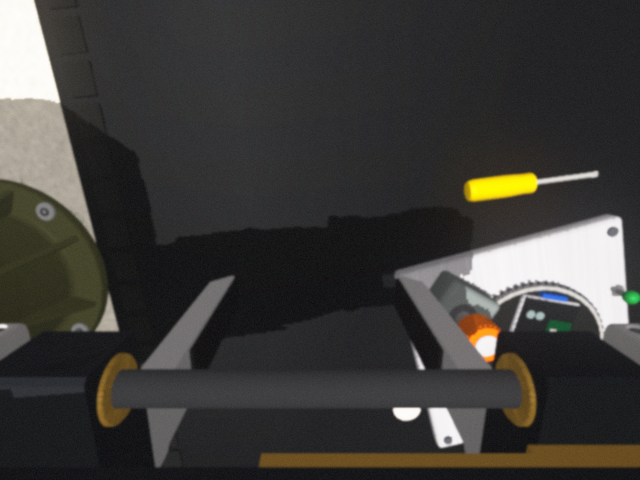

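The knob is down with its yellow band gone, and the pointer stayed put. To check the axis independently, I'll take the fixed point of the rotation from features on the phone, before and after.

```bash
cat > ax.py <<'E'
from ptr import *
def run(n,f0,f1,roi,z,zr=51.5,show=True):
    # rectify to plane z: 4px/mm-ish metric image
    A=[];xs=[(560,-240),(760,-240),(760,-40),(560,-40)]
    i=info(n);K=i['intrinsics'];T=i['camera_from_world']
    def pr(P):
        c=T[:3,:3]@np.array(P)+T[:3,3];return [K[0,2]+K[0,0]*c[0]/-c[2],K[1,2]+K[1,1]*c[1]/c[2]]
    H=cv2.getPerspectiveTransform(np.float32([pr((x,y,z)) for x,y in xs]),np.float32([((x-560)*3,(y+240)*3) for x,y in xs]))
    G=[cv2.warpPerspective(cv2.cvtColor(np.load(f'pics/{f}.npz')['p'],cv2.COLOR_RGB2GRAY),H,(600,600),flags=cv2.INTER_CUBIC) for f in(f0,f1)]
    c0=(np.array((653.9,-143.5))-[560,-240])*3
    # pre-rotate first by -26.2 then optical-flow residual
    M=cv2.getRotationMatrix2D(tuple(c0),26.2,1) # image y = world y up => sign check
    R0=cv2.warpAffine(G[0],M,(600,600),flags=cv2.INTER_CUBIC)
    m=np.zeros((600,600),np.uint8);cv2.circle(m,tuple(int(v) for v in c0),int(62*3),255,-1)
    p=cv2.goodFeaturesToTrack(R0,60,.03,15,mask=m,blockSize=11)
    q,st,e=cv2.calcOpticalFlowPyrLK(R0,G[1],p,None,winSize=(41,41),maxLevel=2)
    ok=st.ravel()==1;S,inl=cv2.estimateAffinePartial2D(p[ok],q[ok],ransacReprojThreshold=1.5)
    Mt=np.vstack([S,[0,0,1]])@np.vstack([M,[0,0,1]])
    ang=np.degrees(np.arctan2(Mt[1,0],Mt[0,0]));fx=np.linalg.solve(np.eye(2)-Mt[:2,:2],Mt[:2,2])
    return inl.sum(),len(inl),'rot',ang.round(2),'scale',np.hypot(Mt[0,0],Mt[1,0]).round(4),'axis',(fx/3+[560,-240]).round(2)
E
python3 - <<'E'
from ax import *
print(pr if 0 else '')
for z in(45,50):
    print(z,run('top','top0','t4',None,z)); print(z,run('scene','scene0','s5',None,z))
for n,f in(('top','t4'),('scene','s5')):
    p=np.load(f'pics/{f}.npz')['p'];b,_,_=blob(p,(0,120,80),(8,255,255),(375,150,400,180) if n=='top' else (325,340,365,372))
    print(n,b,plane(n,b,51).round(1))
E
```

```text
45 (np.uint64(31), 58, 'rot', np.float64(-25.98), 'scale', np.float64(0.9994), 'axis', array([ 654.45, -143.87]))
45 (np.uint64(25), 46, 'rot', np.float64(-26.02), 'scale', np.float64(1.0003), 'axis', array([ 647.36, -136.88]))
50 (np.uint64(31), 58, 'rot', np.float64(-25.98), 'scale', np.float64(0.9998), 'axis', array([ 653.43, -143.33]))
50 (np.uint64(25), 43, 'rot', np.float64(-26.03), 'scale', np.float64(1.002), 'axis', array([ 651.06, -140.4 ]))
top [388.21052632 164.84210526] [ 767.4 -175.1   51. ]
scene [344.55294118 356.97647059] [ 766.8 -173.6   51. ]
```

The rotation checks out at -26.0° and the remaining error looks like about 0.6°. I'll take a close wrist look to settle it.

Request:
play_rows(commands=[{"x": -0.028, "y": 0.039, "z": 0, "wx": 0, "wy": 0, "wz": 0, "grip": 0.9}, {"x": -0.028, "y": 0.039, "z": 0, "wx": 0, "wy": 0, "wz": 0, "grip": 0.9}, {"x": -0.028, "y": 0.039, "z": 0, "wx": 0, "wy": 0, "wz": 0, "grip": 0.9}, {"x": -0.028, "y": 0.039, "z": 0, "wx": 0, "wy": 0, "wz": 0, "grip": 0.9}, {"x": -0.028, "y": 0.039, "z": 0, "wx": 0, "wy": 0, "wz": 0, "grip": 0.9}, {"x": -0.028, "y": 0.039, "z": 0, "wx": 0, "wy": 0, "wz": 0, "grip": 0.9}, {"x": -0.028, "y": 0.039, "z": 0, "wx": 0, "wy": 0, "wz": 0, "grip": 0.9}, {"x": -0.028, "y": 0.039, "z": 0, "wx": 0, "wy": 0, "wz": 0, "grip": 0.9}, {"x": 0, "y": 0, "z": 0.027, "wx": 0, "wy": 0, "wz": 0, "grip": 0.9}, {"x": 0, "y": 0, "z": 0.027, "wx": 0, "wy": 0, "wz": 0, "grip": 0.9}, {"x": 0, "y": 0, "z": 0, "wx": 0, "wy": 0, "wz": 0, "grip": 0.9}, {"x": 0, "y": 0, "z": 0, "wx": 0, "wy": 0, "wz": 0, "grip": 0.9}])

```text
clock: 18.5
eef_pos: [689.4, -201.5, 201.9]
eef_rot: [3.14, 0.0, 1.482]
wrist_force: [0.4, 0.2, 0.1]
finger_gap: 84.8
```

Run:
```python
from ptr import *
s=manip.read_state()
for k in('clock','eef_pos','eef_rot'):print(k,s[k])
snap('wrist','w6')
```

```text
clock 18.5
eef_pos [ 689.44285415 -201.47627016  201.91020652]
eef_rot [3.14039514e+00 3.26812282e-04 1.48189467e+00]
```

View pics/w6.png

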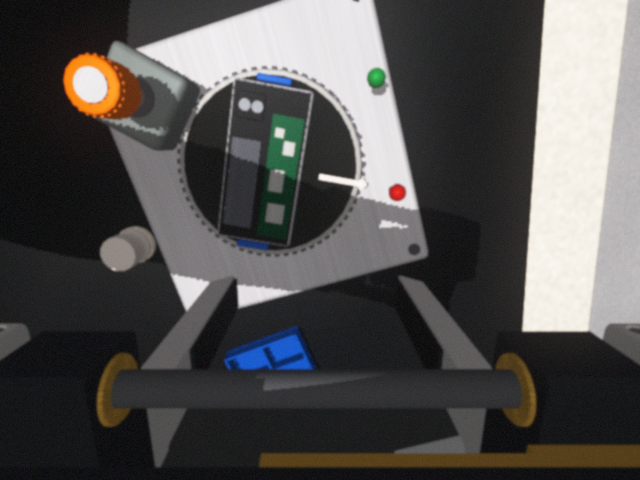

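A full clean view: ring centre about (271,161), pointer from (320,178) to (367,185), red head at (397,192).

Run:
```python
from ptr import *
p=np.load('pics/w6.npz')['p'];g=cv2.cvtColor(p,cv2.COLOR_RGB2GRAY)
b,_,_=blob(p,(0,120,70),(8,255,255),(380,180,412,205));red=wplane('w6',b,51);print('red',b,red)
for z in(36,40,44):
    c0=np.array([271.,161.5]);P=[]
    for a in np.arange(0,360,3):
        d=np.array([np.cos(np.radians(a)),np.sin(np.radians(a))]);r=np.arange(74,95,.25)
        v=np.array([cv2.getRectSubPix(g,(1,1),tuple(map(float,c0+d*q)))[0,0] for q in r]).astype(float)
        k=np.argmax(np.convolve(np.diff(v),np.ones(8),'same'));P.append(wplane('w6',c0+d*r[k],z)[:2])
    P=np.array(P);m=np.ones(len(P),bool)
    for _ in range(8):
        s=np.linalg.lstsq(np.c_[2*P[m],np.ones(m.sum())],(P[m]**2).sum(1),rcond=None)[0];R=np.sqrt(s[2]+s[0]**2+s[1]**2)
        e=np.hypot(*(P-s[:2]).T)-R;m=abs(e)<max(.8,2*e[m].std())
    c=s[:2];print(z,'ring',c.round(2),R.round(2),m.sum(),e[m].std().round(2))
    # pointer
    ps=[];w=[]
    for v in range(170,195):
        for u in range(314,356):
            val=float(p[v,u].min())
            if val>110: ps.append(wplane('w6',(u,v),z)[:2]);w.append(val-80)
    ps=np.array(ps);w=np.array(w);mm=(ps*w[:,None]).sum(0)/w.sum();vv=np.linalg.eigh(np.cov(ps.T,aweights=w))[1][:,1];vv*=np.sign(vv[0])
    A=lambda d:np.degrees(np.arctan2(d[1],d[0])).round(2)
    n=np.array([-vv[1],vv[0]])
    print('   cen',mm.round(1),'ang',A(mm-c),'dir',A(vv),'red ang',A(red[:2]-c),np.hypot(*(red[:2]-c)).round(1),'line miss at red',(n@(red[:2]-mm)).round(2),'at axis',(n@(c-mm)).round(2))
print([wplane('w6',u,25).round(1) for u in((414,249),)])
```

```text
red [396.92896175 192.14754098] [ 767.09509713 -173.56954027   51.        ]
36 ring [ 651.46 -141.76] 80.76 110 0.25
   cen [ 715.2 -159.5] ang -15.57 dir -19.64 red ang -15.38 119.9 line miss at red 4.21 at axis -4.7
40 ring [ 651.98 -141.58] 79.82 110 0.24
   cen [ 715.  -159.1] ang -15.57 dir -19.64 red ang -15.53 119.5 line miss at red 3.92 at axis -4.65
44 ring [ 652.5 -141.4] 78.89 110 0.24
   cen [ 714.8 -158.7] ang -15.57 dir -19.64 red ang -15.68 119.0 line miss at red 3.63 at axis -4.59
[array([ 788.5, -237.7,   25. ])]
```

Run:
```python
from ptr import *
p=np.load('pics/w6.npz')['p']
cv2.imwrite('pics/w6c.png',cv2.resize(p[160:210,300:410,::-1],None,fx=7,fy=7,interpolation=cv2.INTER_NEAREST))
for u in range(318,374,3): 
    col=p[168:198,u].min(1).astype(float);w=np.clip(col-100,0,None);print(u,(w.sum() and ((w*np.arange(168,198)).sum()/w.sum()).round(2)),(w>0).sum())
```

```text
318 177.1 5
321 176.61 8
324 177.18 8
327 177.66 8
330 178.24 8
333 178.71 8
336 179.28 8
339 179.78 8
342 180.33 8
345 180.87 8
348 181.4 8
351 183.39 14
354 186.58 20
357 180.87 30
360 184.07 30
363 183.98 30
366 182.37 30
369 182.21 30
372 182.47 30
```

View pics/w6c.png

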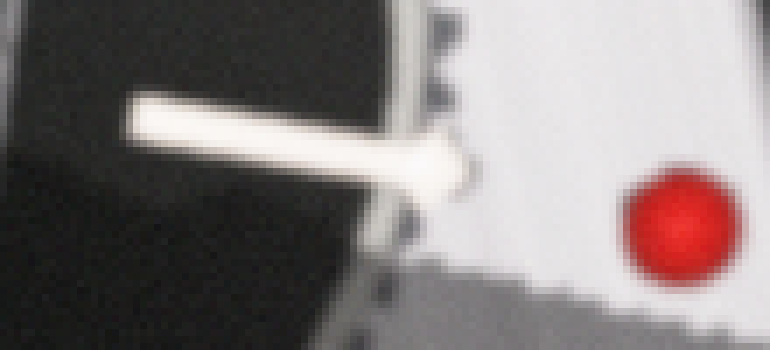

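Run:
```python
from ptr import *
red=wplane('w6',(396.93,192.15),51)[:2]
A=lambda d:np.degrees(np.arctan2(d[1],d[0])).round(2)
for z,c in((40,(651.98,-141.58)),(44,(652.5,-141.4))):
    for zp in(40,43,46):
        a=wplane('w6',(324,177.2),zp)[:2];b=wplane('w6',(348,181.4),zp)[:2];d=b-a;n=np.array([-d[1],d[0]])/np.hypot(*d)
        print(z,zp,a,b,'ang to mid',A((a+b)/2-c),'dir',A(d),'red',A(red-c),'miss red',(n@(red-a)).round(2),'axis',(n@(c-a)).round(2))
```

```text
40 40 [ 701.58793104 -155.00411455] [ 723.80205205 -160.9148434 ] ang to mid -15.1 dir -14.9 red -15.53 miss red -1.1 axis 0.22
40 43 [ 701.54068321 -154.75016778] [ 723.55929819 -160.60887642] ang to mid -14.89 dir -14.9 red -15.53 miss red -1.33 axis -0.02
40 46 [ 701.49343538 -154.49622101] [ 723.31654433 -160.30290945] ang to mid -14.67 dir -14.9 red -15.53 miss red -1.57 axis -0.25
44 40 [ 701.58793104 -155.00411455] [ 723.80205205 -160.9148434 ] ang to mid -15.38 dir -14.9 red -15.68 miss red -1.1 axis 0.52
44 43 [ 701.54068321 -154.75016778] [ 723.55929819 -160.60887642] ang to mid -15.17 dir -14.9 red -15.68 miss red -1.33 axis 0.29
44 46 [ 701.49343538 -154.49622101] [ 723.31654433 -160.30290945] ang to mid -14.95 dir -14.9 red -15.68 miss red -1.57 axis 0.06
```

All checks agree: pointer at -14.9°, pin at -15.6°. The knob needs a small nudge of 1.4° further counter-clockwise, so I'll regrip gently.

Request:
play_rows(commands=[{"x": 0.028, "y": -0.037, "z": 0, "wx": 0, "wy": 0, "wz": 0, "grip": 0.9}, {"x": 0.028, "y": -0.037, "z": 0, "wx": 0, "wy": 0, "wz": 0, "grip": 0.9}, {"x": 0.028, "y": -0.037, "z": 0, "wx": 0, "wy": 0, "wz": 0, "grip": 0.9}, {"x": 0.0298, "y": -0.0366, "z": 0, "wx": 0, "wy": 0, "wz": 0, "grip": 0.9}, {"x": 0, "y": 0, "z": 0, "wx": 0, "wy": 0, "wz": 0, "grip": 0.9}, {"x": 0, "y": 0, "z": 0, "wx": 0, "wy": 0, "wz": 0, "grip": 0.9}])

```text
clock: 19.3
eef_pos: [553.0, -74.9, 202.0]
eef_rot: [3.139, 0.0, 1.482]
wrist_force: [0.0, -0.6, 1.0]
finger_gap: 84.5
```

Request:
play_rows(commands=[{"x": 0, "y": -0.0006, "z": 0.03, "wx": 0, "wy": 0, "wz": 0, "grip": 0.9}, {"x": 0, "y": 0, "z": 0.03, "wx": 0, "wy": 0, "wz": 0, "grip": 0.9}, {"x": 0, "y": 0, "z": 0.03, "wx": 0, "wy": 0, "wz": 0, "grip": 0.9}, {"x": 0, "y": 0, "z": 0.016, "wx": 0, "wy": 0, "wz": 0, "grip": 0.9}, {"x": 0, "y": 0, "z": 0, "wx": 0, "wy": 0, "wz": 0, "grip": 0.9}, {"x": 0, "y": 0, "z": 0, "wx": 0, "wy": 0, "wz": 0, "grip": 0.9}, {"x": 0, "y": 0, "z": 0, "wx": 0, "wy": 0, "wz": 0, "grip": 0.9}])

```text
clock: 20.18
eef_pos: [552.2, -74.6, 95.8]
eef_rot: [3.14, 0.0, 1.482]
wrist_force: [-0.9, -0.4, 0.2]
finger_gap: 84.6
```

Request:
play_rows(squeeze=20, commands=[{"x": 0, "y": 0, "z": 0, "wx": 0, "wy": 0, "wz": 0, "grip": 0.3}, {"x": 0, "y": 0, "z": 0, "wx": 0, "wy": 0, "wz": 0, "grip": 0.3}, {"x": 0, "y": 0, "z": 0, "wx": 0, "wy": 0, "wz": 0, "grip": 0.3}, {"x": 0, "y": 0, "z": 0, "wx": 0, "wy": 0, "wz": 0, "grip": 0.3}, {"x": 0, "y": 0, "z": 0, "wx": 0, "wy": 0, "wz": 0, "grip": 0.3}, {"x": 0, "y": 0, "z": 0, "wx": 0, "wy": 0, "wz": 0, "grip": 0.3}])

```text
clock: 20.92
eef_pos: [552.1, -74.5, 94.9]
eef_rot: [3.14, 0.0, 1.482]
wrist_force: [5.1, -0.9, -0.4]
finger_gap: 37.6
```

Request:
play_rows(commands=[{"x": 0, "y": 0, "z": 0, "wx": 0, "wy": 0, "wz": -0.7, "grip": 0.3}, {"x": 0, "y": 0, "z": 0, "wx": 0, "wy": 0, "wz": -0.7, "grip": 0.3}, {"x": 0, "y": 0, "z": 0, "wx": 0, "wy": 0, "wz": 0, "grip": 0.3}])

```text
clock: 21.3
eef_pos: [552.1, -74.5, 94.9]
eef_rot: [3.14, 0.0, 1.507]
wrist_force: [5.8, -0.3, -1.0]
finger_gap: 37.7
```

Run:
```python
from ax import *
s=manip.read_state()
for k in('clock','eef_pos','eef_rot','wrist_force','moment','finger_gap'):print(k,s[k])
snap('top','t5');snap('scene','s6');c=np.array((653.9,-143.5))
for z in (41,44):
  print(z,pang('top','t5',-30,10,c,z),pang('scene','s6',-30,10,c,z))
print(run('scene','scene0','s6',None,50))
```

```text
clock 21.3
eef_pos [552.07189614 -74.50136168  94.87559165]
eef_rot [3.14044082e+00 2.14048770e-05 1.50680743e+00]
wrist_force [ 5.81791723 -0.26719606 -1.02915528]
moment [-0.15192058 -0.85435745 -0.11406401]
finger_gap 37.66941600460712
41 (22, array([ 717.1, -160.8]), 'centroid ang', np.float64(-15.34), 'dir', np.float64(-15.71)) (48, array([ 717.9, -157.8]), 'centroid ang', np.float64(-12.55), 'dir', np.float64(-15.58))
44 (22, array([ 717. , -160.8]), 'centroid ang', np.float64(-15.34), 'dir', np.float64(-16.04)) (48, array([ 717.5, -159.2]), 'centroid ang', np.float64(-13.86), 'dir', np.float64(-15.57))
(np.uint64(6), 43, 'rot', np.float64(-25.84), 'scale', np.float64(1.0007), 'axis', array([ 651.78, -140.69]))
```

It only moved about 0.2°; the rest went into slack. A bit more.

Request:
play_rows(commands=[{"x": 0, "y": 0, "z": 0, "wx": 0, "wy": 0, "wz": -0.8, "grip": 0.3}, {"x": 0, "y": 0, "z": 0, "wx": 0, "wy": 0, "wz": 0, "grip": 0.3}])

```text
clock: 21.65
eef_pos: [552.1, -74.5, 94.9]
eef_rot: [3.14, 0.0, 1.521]
wrist_force: [5.9, -0.9, -0.5]
finger_gap: 37.8
```

Run:
```python
from ax import *
s=manip.read_state()
for k in('clock','eef_pos','eef_rot','wrist_force','moment'):print(k,s[k])
snap('top','t6');snap('scene','s7');c=np.array((653.9,-143.5))
for z in (41,44):
  print(z,pang('top','t6',-30,10,c,z),pang('scene','s7',-30,10,c,z))
```

```text
clock 21.65
eef_pos [552.1004462  -74.53470049  94.90418978]
eef_rot [3.14035957e+00 6.77228531e-05 1.52076922e+00]
wrist_force [ 5.90897429 -0.8546429  -0.47022465]
moment [-0.17301971 -0.77716512 -0.14498238]
41 (23, array([ 716.9, -161.4]), 'centroid ang', np.float64(-15.81), 'dir', np.float64(-15.08)) (48, array([ 717.8, -158.3]), 'centroid ang', np.float64(-13.07), 'dir', np.float64(-17.18))
44 (23, array([ 716.9, -161.3]), 'centroid ang', np.float64(-15.81), 'dir', np.float64(-15.2)) (48, array([ 717.4, -159.7]), 'centroid ang', np.float64(-14.28), 'dir', np.float64(-17.21))
```

That makes 0.67° in total, so it's on target. A light press to confirm the knob is home, then release and retreat.

Request:
play_rows(commands=[{"x": 0, "y": 0.0004, "z": 0.0004, "wx": 0, "wy": 0, "wz": 0, "grip": 0.3}, {"x": 0, "y": 0, "z": 0, "wx": 0, "wy": 0, "wz": 0, "grip": 0.3}])

```text
clock: 22.0
eef_pos: [552.2, -74.5, 94.8]
eef_rot: [3.141, 0.0, 1.521]
wrist_force: [1.4, 0.6, 5.3]
finger_gap: 37.7
```

Request:
play_rows(commands=[{"x": 0, "y": 0, "z": 0, "wx": 0, "wy": 0, "wz": 0, "grip": 0.9}, {"x": 0, "y": 0, "z": 0, "wx": 0, "wy": 0, "wz": 0, "grip": 0.9}, {"x": 0, "y": 0, "z": 0, "wx": 0, "wy": 0, "wz": 0, "grip": 0.9}, {"x": 0, "y": 0, "z": 0, "wx": 0, "wy": 0, "wz": 0, "grip": 0.9}, {"x": 0, "y": 0, "z": 0, "wx": 0, "wy": 0, "wz": 0, "grip": 0.9}, {"x": 0, "y": 0, "z": 0, "wx": 0, "wy": 0, "wz": 0, "grip": 0.9}, {"x": 0, "y": 0, "z": -0.02, "wx": 0, "wy": 0, "wz": 0, "grip": 0.9}, {"x": 0, "y": 0, "z": -0.04, "wx": 0, "wy": 0, "wz": 0, "grip": 0.9}, {"x": 0, "y": 0, "z": -0.04, "wx": 0, "wy": 0, "wz": 0, "grip": 0.9}, {"x": 0, "y": 0, "z": -0.01, "wx": 0, "wy": 0, "wz": 0, "grip": 0.9}, {"x": -0.028, "y": 0.037, "z": 0, "wx": 0, "wy": 0, "wz": 0, "grip": 0.9}, {"x": -0.028, "y": 0.037, "z": 0, "wx": 0, "wy": 0, "wz": 0, "grip": 0.9}, {"x": -0.028, "y": 0.037, "z": 0, "wx": 0, "wy": 0, "wz": 0, "grip": 0.9}, {"x": -0.028, "y": 0.037, "z": 0, "wx": 0, "wy": 0, "wz": 0, "grip": 0.9}, {"x": 0, "y": 0, "z": 0, "wx": 0, "wy": 0, "wz": 0, "grip": 0.9}, {"x": 0, "y": 0, "z": 0, "wx": 0, "wy": 0, "wz": 0, "grip": 0.9}])

```text
clock: 24.0
eef_pos: [693.7, -193.4, 203.1]
eef_rot: [-3.14, -0.001, 1.521]
wrist_force: [0.0, -0.3, -0.2]
finger_gap: 85.1
```

Run:
```python
from ax import *
s=manip.read_state()
for k in('clock','eef_pos','eef_rot','wrist_force'):print(k,s[k])
snap('wrist','w7');q,_=snap('scene','s8')
p=np.load('pics/w7.npz')['p']
cv2.imwrite('pics/s8c.png',q[150:460,90:440,::-1])
a,ba,_=blob(q,(5,150,100),(22,255,255),(250,190,320,260));print('knob scene',a,ba)
```

```text
clock 24.0
eef_pos [ 693.72571861 -193.35794851  203.14692563]
eef_rot [-3.13989993e+00 -5.94137060e-04  1.52062210e+00]
wrist_force [ 0.00161257 -0.32924348 -0.16374688]
knob scene [283.97551789 224.47645951] [271 209  26  29 531]
```

View pics/w7.png

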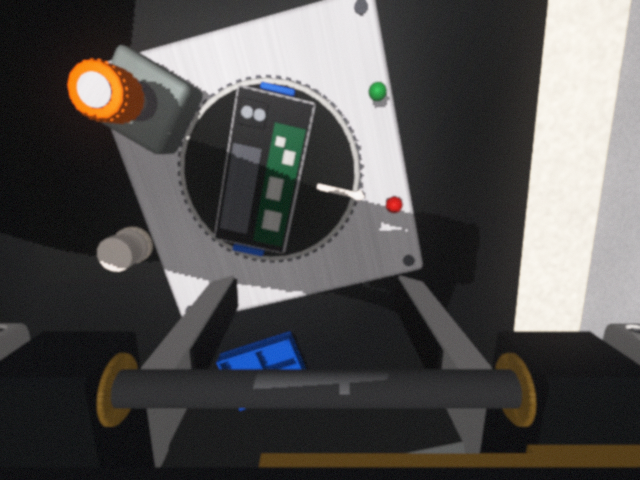

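View pics/s8c.png

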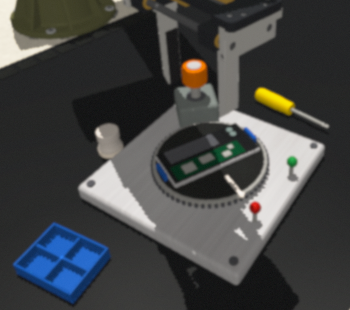

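The wrist view shows the shadow edge crossing the pointer at (345,190). I'll retreat for a final check in clear light.

Request:
play_rows(commands=[{"x": 0.028, "y": -0.039, "z": -0.01, "wx": 0, "wy": 0, "wz": 0, "grip": 0.9}, {"x": 0.028, "y": -0.039, "z": -0.01, "wx": 0, "wy": 0, "wz": 0, "grip": 0.9}, {"x": 0.028, "y": -0.039, "z": -0.01, "wx": 0, "wy": 0, "wz": 0, "grip": 0.9}, {"x": 0.028, "y": -0.039, "z": -0.01, "wx": 0, "wy": 0, "wz": 0, "grip": 0.9}, {"x": 0.028, "y": -0.039, "z": -0.01, "wx": 0, "wy": 0, "wz": 0, "grip": 0.9}, {"x": 0.028, "y": -0.039, "z": 0, "wx": 0, "wy": 0, "wz": 0, "grip": 0.9}, {"x": 0.028, "y": -0.039, "z": 0, "wx": 0, "wy": 0, "wz": 0, "grip": 0.9}, {"x": 0.028, "y": -0.039, "z": 0, "wx": 0, "wy": 0, "wz": 0, "grip": 0.9}, {"x": 0, "y": 0, "z": 0, "wx": 0, "wy": 0, "wz": 0, "grip": 0.9}, {"x": 0, "y": 0, "z": 0, "wx": 0, "wy": 0, "wz": 0, "grip": 0.9}, {"x": 0, "y": 0, "z": 0, "wx": 0, "wy": 0, "wz": 0, "grip": 0.9}])

```text
clock: 25.48
eef_pos: [394.2, 45.2, 254.3]
eef_rot: [3.142, 0.0, 1.52]
wrist_force: [0.6, 0.4, -1.1]
finger_gap: 84.7
```

Run:
```python
from ax import *
t,_=snap('top','t7');q,_=snap('scene','s9');c=np.array((653.9,-143.5))
for z in (41,44):
  print(z,pang('top','t7',-30,10,c,z),pang('scene','s9',-30,10,c,z))
print(run('top','top0','t7',None,48))
for rs,rt,lo,hi in[((260,195,310,245),(320,240,360,285),(0,0,140),(180,90,255))]:
  a,_,_=blob(q,lo,hi,(270,205,300,230));b,_,_=blob(t,lo,hi,(330,252,353,276));print('cap',tri('scene',a,'top',b))
cv2.imwrite('pics/t7c.png',t[100:340,230:530,::-1].repeat(2,0).repeat(2,1))
a=np.load('pics/top0.npz')['p']
for n,lo,hi,roi in(('driver',(20,150,100),(35,255,255),(255,180,290,270)),('tray',(100,150,80),(125,255,255),(450,205,520,275)),('jar',(0,0,140),(180,90,255),(395,288,420,316))):
    print(n,blob(a,lo,hi,roi)[0],blob(t,lo,hi,roi)[0])
```

```text
41 (23, array([ 716.9, -161.4]), 'centroid ang', np.float64(-15.81), 'dir', np.float64(-15.06)) (47, array([ 717.9, -158.3]), 'centroid ang', np.float64(-13.03), 'dir', np.float64(-17.56))
44 (23, array([ 716.9, -161.3]), 'centroid ang', np.float64(-15.81), 'dir', np.float64(-15.19)) (47, array([ 717.4, -159.6]), 'centroid ang', np.float64(-14.24), 'dir', np.float64(-17.38))
(np.uint64(26), 59, 'rot', np.float64(-26.59), 'scale', np.float64(0.9998), 'axis', array([ 653.58, -143.65]))
cap (array([553.33831276, -75.5130258 , 128.19487418]), np.float64(1.150000431234453))
driver [271.88723404 240.6893617 ] [271.88723404 240.6893617 ]
tray [483.14224402 239.51992643] [483.15450644 239.49110975]
jar [406.28164557 301.70253165] [406.31428571 301.71111111]
```

View pics/t7c.png

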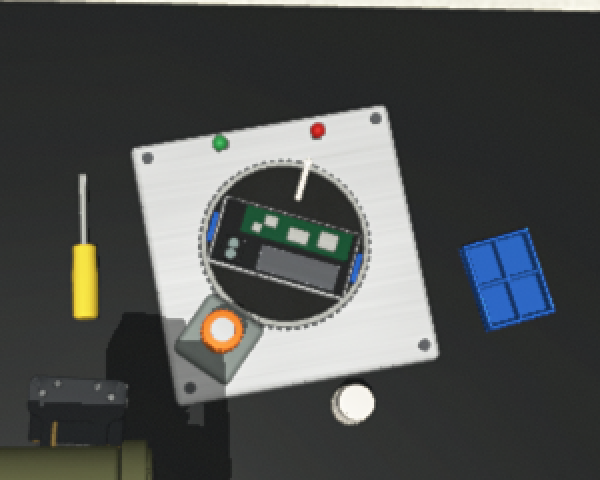

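The pointer aims at the red head, the knob cap is down 11.8 mm, and the loose things haven't moved. Handing in.

```bash
python3 -c "
from cell import manip
print(manip.sign_off())"
```

```text
the job is handed in; nothing more can be done
None
```

The knob is fully home, the white pointer is on the red pin to within my measuring error, and I handed the job in at about 25.6 s of the 51 s allowed.

- **Meshing:** I pressed the knob down with about 7 N against the blocked teeth and turned it 21° clockwise until the force dropped. I then eased it to the solid stop, at 12.0 mm of travel. The highest push I read was 7.3 N.
- **Turning:** I turned the knob 52.5° counter-clockwise and let go. A close wrist-camera look showed the pointer about 0.7° short. I gripped the knob once more, turned it slightly further, pressed it lightly at the stop with about 5 N, and let go again.
- **Last checks:**
  - The table has turned 26.6°, which puts the pointer at about -15.5° and the pin at about -15.6°. I trust this to about half a degree.
  - The knob cap is 11.8 mm lower than at the start.
  - The screwdriver, tray and jar have not moved by more than a small fraction of a pixel. The gripper was clear of everything at hand-in.
- **What disagreed:**
  - The centre worked out from the base screws was about 5 mm off the turntable axis. I used the axis from the ring, the pointer lines and the rotation itself instead.
  - The scene camera read pointer angles 1 to 2° off, the same before and after, so I used it only for changes in angle.

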